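Clamp the tube rack to the shaker platform with its T-bolt

TASK

The tube rack on the shaker is clamped at one end only. Take the wing-knob T-bolt from its holder, lower its head lengthwise into the slot ahead of the rack's open fork, slide it home against the fork's closed end, turn it clockwise until the head is locked square under the slot's lips, then screw the knob down until the fork is firmly clamped, hand-tight and not forced. Press the rack and the shaker gently throughout, let go, and leave everything else where it stands.

Things in the scene. Friction and masses are not known exactly. Their poses are not given: they have to be found in the camera images.
- wing (a point): Black wing knob of the T-bolt: a bar 48 mm long (point x), 14 thick (y), 28 tall (z up) on a hub 30 mm wide, 5 high with a rubber washer 32 wide, 3 thick under it. Point: centre of the bar, 14 mm above the hub's top, 22 mm above the washer's underside. The bar can be turned on the stem, so it may start up to 0.5 rad off the head's length.
- head (a point): Steel T head at the foot of the bolt: 27.4 mm long (point x), 14 wide (y), 7 high; point: its centre, on the stem's axis. Stem 9 mm thick; a dark line across its top end (just above the bar) lies along the head. At the start the head hangs, its length along x of the holder, in an upright 29.5 x 16 mm pocket, and the knob's washer rests on the holder's top. Washer underside 15.5 to 16.9 mm above the head's top.
- bolt: The whole T-bolt, about 0.13 kg. Origin: centre of the head's underside. The knob screws down the stem clockwise seen from above, 8 mm a turn. A thread drag of 0.04 N m makes head and knob turn together while the head is free; in the slot, stop corners halt the head square after a quarter turn clockwise and only the knob goes on. A tight knob stays tight when let go.
- fork (a point): Top of the fork's two prongs (6 mm thick, standing on the platform), on the stem's axis when it is home. y (horizontal) points from the fork's mouth to its closed end, along the slot under it. Gap between prongs 16 mm; mouth 18 mm before the point, closed end 4.5 mm after it. The rack's block, 38 mm tall (tube caps 72), begins 45 mm after it; ahead of the mouth the slot is open for 80 mm or more.
- rack: Grey rack with six capped tubes, fixed by a like bolt at its far end; stands over one of the two outer slots. Origin 6 mm below point fork, axes alike. Clamping: the knob meets the fork 2.0 to 3.0 rad after the head has stopped (head up at the lips); then the load grows some 60 N per rad and the knob's torque about 0.01 N m per N while it turns, less at rest, besides the drag. Right: 15 to 35 N. Over 60 N, a downward push of the hand included, the fork cracks.
- platform (a point): Centre of the shaker's aluminium platform, on its top, 100 mm above the bench; x along its 260 mm, y along its 310 mm and its three T-slots, at x = -80, 0, 80 mm. Each slot: opening 16 mm wide between lips 7 mm thick; under them a 29 mm wide, 9 mm high undercut (floor 16 mm below the top), so the head has 2 mm of play in height.
- shaker: The whole orbital shaker, fixed; origin 100 mm below point platform, axes alike. Its bearings must not be pressed with over 60 N.
- flask: Empty glass flask, 66 mm wide and 103 mm tall, in a spring clamp over the other outer slot; fixed and fragile. Origin at the platform's top; the flask's axis stands 75 mm along +y from it.
- holder: Grey block, 60 x 150 x 45 mm, fixed on the bench; origin: centre of its underside. The T-bolt hangs in its pocket 40 mm along +y from the centre, the round-knob screw in the one 40 mm along -y.
- thumbscrew: Bystander in the holder: screw with a round knob 32 mm wide, 16 high, plain stem; origin at the stem's foot.
- jar: Bystander: white lidded jar, 68 mm wide, 100 tall; origin at its foot.
- pipette: Bystander: white hand pipette lying on the bench, 240 mm long, 28 tall; origin at its underside.
- microplates: Bystander: stack of three white plates, 86 x 128 x 46 mm; origin at its underside.
- bluerack: Bystander: low blue stand, 75 x 115 x 37 mm; origin at its underside.
- tipbox: Bystander: grey box with a clear lid, 80 x 115 x 68 mm; origin at its underside.
Not all that is in view belongs to the job. What is shaped like the bolt but red is not meant.

How it is judged:
On the way, in this order (a step that is already met when the one before it is completed fails the run):
1. the T head is down in the slot, under the lips, lying lengthwise, ahead of the fork's closed end (z of head in the frame of platform below -0.0095 m and angle between the x axis of head and the y axis of platform, either way round below 0.2 rad and x of head in the frame of fork between -0.004 and 0.004 m and y of head in the frame of fork below -0.01 m and angle between head's own z axis and vertical below 0.12 rad), for 0.2 s.
2. the stem is slid home to within 4 mm of the fork's closed end, the head still lengthwise under the lips (z of head in the frame of platform below -0.0095 m and angle between the x axis of head and the y axis of platform, either way round below 0.4 rad and y of head in the frame of fork between -0.004 and 0.004 m and x of head in the frame of fork between -0.004 and 0.004 m), for 0.2 s.
3. the head is turned square across the slot, within 20 degrees, with the stem still home (z of head in the frame of platform between -0.014 and -0.009 m and angle between the x axis of head and the x axis of platform, either way round below 0.35 rad and y of head in the frame of fork between -0.005 and 0.005 m), for 0.2 s.
At the end, for the whole second after the job is handed in: The bolt stands upright and at rest, stem within 5 mm of home in the fork, head square across the slot (within 20 degrees) and drawn up under its lips, the knob pressing the fork with 10 N or more (never over 60 N); bystanders not shifted (contact force between bolt and rack above 10 N and angle between the x axis of head and the x axis of platform, either way round below 0.35 rad and y of head in the frame of fork between -0.005 and 0.005 m and x of head in the frame of fork between -0.004 and 0.004 m and z of head in the frame of platform between -0.0118 and -0.009 m and angle between head's own z axis and vertical below 0.08 rad and linear speed of bolt below 0.01 m/s); the robot touches nothing.
It fails at once if the bolt presses or shoves the rack with more than 60 N (contact force between bolt and rack above 60 N).
It fails at once if the bolt presses the shaker with more than 60 N (contact force between bolt and shaker above 60 N).
It fails at once if the glass flask is struck with more than 8 N (contact force between anything else and flask above 8 N).
It fails at once if the round-knob screw is shifted by more than 10 mm, or another bystander by more than 20 mm (distance of any of jar, pipette, microplates, bluerack, tipbox from where it was at the start of the episode above 0.02 m or distance of thumbscrew from where it was at the start of the episode above 0.01 m).
It also fails if it takes over 72 s, if anything falls off the work surface, if the arm or the gripper's body presses on something with over 40 N, if the wrist force passes 120 N, or if a joint passes its speed limit or range.

ROBOT

A 6-joint arm with a two-finger parallel gripper is mounted at the origin on the work surface. World frame = base frame: x ahead of the robot, y to its left, z up, the work surface at z = 0. Lengths are in m, angles in rad, forces in N, time in s.
With the tool pointing down it reaches from about 0.35 to 0.8 m from the base axis. Payload 7.3 kg.
Tool frame: the origin (TCP) lies at the very end of the fingers, on their centre line; the grasp point (between the pads) lies 19 mm behind it; z points along the fingers, y is the direction in which the jaws open and shut (so a half turn about z gives the same grasp; the last joint's range is limited). The gripper opens to 85 mm and grips with 20 to 120 N. Pads are 22 mm wide; open, the fingers measure 114 mm over their backs; the gripper's body (76 mm by 85 mm) begins 54 mm behind the grasp point. The pads swing forward as they close: fully open they stand 13 mm farther back than shut.
Start: joints at [-1.278, 0.342, 1.524, -0, 1.275, -0.146], TCP at [0.223, -0.475, 0.231] pointing down, gripper open.
Joint ranges: [-2.53, 2.53], [-0.77, 2.02], [0.04, 2.7], [-1, 4.14], [0.28, 2.66], [-3.11, 3.11]. Speed limits (rad/s): [2.57, 2.57, 3.14, 3.14, 3.14, 3.14].

INTERFACE

Orientations are given as a 3x3 rotation matrix whose columns are the frame's x, y, z axes.
In Python, from cell import * gives the robot as it stands.
- The arm moves only by the tool servo_tool, never from a script. Its argument "targets" is one flat list of numbers, 7 for each row, row after row: the turn, a rotation vector about the world's x, y, z in rad, then the shift along the world's x, y, z in m, then the opening in per cent of the stroke, from 0 (shut) to 100 (fully open). A call has 1 to 5 rows; each row shifts and turns the commanded pose from where the row before left it; what a row does not reach is not made up. A row lasts 1/12 s, in which the tool goes at most 41.7 mm and 7.16 degrees, less where a joint would pass 70% of its speed; a pose out of reach is approached as far as the arm can. A call is refused whole if a number of a shift passes 0.0417 or a number of a turn 0.125, either way. A call with a gripper value outside its range is refused whole. The fingers move at their own pace and stop on an object; "squeeze" is the grip in N (left out, the last holds). Time passes only in rows, so rows that do not move let the fingers close. It gives the time, the measured TCP pose, the force and the opening at its end, in the units of the state.
- get_obs(): the state, without advancing time (a new reading comes with each control period).
- snapshot(name): name is "scene" or "top" or "wrist"; returns the picture (480x640x3 uint8, blue, green, red); there is no depth.
- camera_info(name): a dict with "fx", "fy", "cx", "cy" (pixels), "rvec" (rotation vector, rad) and "tvec" (3), from world to camera coordinates, as OpenCV has them; the wrist camera has in their place "hand_eye" (4x4, takes a point from camera to tool coordinates, whose origin is the TCP and whose axes are the flange's). Camera axes: x right, y down, z forward; pixel columns grow to the right and rows downward; lengths in m; the calibration is good to about 2 mm. A picture is of the moment at which its call begins: read the wrist's pose just before it. camera_info takes no time and is no camera call.
- job_done(): hands the job in, once; it reports no verdict.
The state is a dict: "time": time; "q": joint angles; "dq": joint speeds; "joint_efforts": joint torques, N m; "eef_pos": TCP position; "orientation": TCP orientation; "ft_force": force on the tool from outside, world axes, zero at the start; "moment": the same for the moment, N m; "opening": finger opening in m.
Only numpy, scipy, OpenCV 4.12 (cv2) and the standard library are available. Lean on these libraries where they do the work, as an engineer would, in place of code of your own. Each camera call takes 0.05 s, during which the arm holds its last target.

## Working session

There is one attempt and no reset: what is moved stays moved. The work goes in short steps, Python scripts to look and compute and a tool call to move; the robot and the scene stay as the last step left them, time stands still between calls to the robot, and variables do not carry over. Pictures are saved under pics/ and viewed, and the job is handed in when it is done.

Besides the shell and the picture viewer there is one more tool, called after "Call:" as a command line: name --argument value ..., lists and objects as JSON in quotes. servo_tool: Moves the arm, as the interface text tells. Its arguments: {"type":"object","properties":{"targets":{"type":"array"},"squeeze":{"type":"number"}},"required":["targets"]}

```bash
mkdir -p pics; ls
python3 - <<'E'
from cell import *
import cv2
o=get_obs(); print(o)
for n in ("scene","top","wrist"):
    print(n,camera_info(n)); cv2.imwrite(f"pics/{n}0.png",snapshot(n))
E
```

```text
pics
{'time': 0.0, 'q': array([-1.27797011e+00,  3.42729506e-01,  1.52499891e+00, -8.87523942e-06,
        1.27538072e+00, -1.45994523e-01]), 'dq': array([ 0.00031354,  0.00168615, -0.00191995, -0.00012866, -0.0007507 ,
       -0.00119161]), 'joint_efforts': array([ 4.77601934e-04, -4.33669853e+01, -2.46013927e+01, -2.23932393e-04,
        7.81737588e-03, -1.12185734e-05]), 'eef_pos': array([ 0.22296535, -0.47487402,  0.23062875]), 'orientation': array([[ 9.05252274e-01,  4.24874242e-01, -4.45875066e-04],
       [ 4.24874423e-01, -9.05251139e-01,  1.44947436e-03],
       [ 2.12215407e-04, -1.50158087e-03, -9.99998850e-01]]), 'ft_force': array([ 0.03482023, -0.86088659, -0.05028562]), 'moment': array([-0.03057846, -0.02025183,  0.01639198]), 'opening': 0.08547653413709204}
scene {'fx': 562.8147750498889, 'fy': 562.8147750498889, 'cx': 317.08197432088446, 'cy': 238.76993905019148, 'rvec': array([ 2.19607578,  1.25909024, -0.4115368 ]), 'tvec': array([-0.26206455, -0.3544243 ,  1.54670438])}
top {'fx': 503.6278443102467, 'fy': 503.6278443102467, 'cx': 324.495554070925, 'cy': 239.3600836390891, 'rvec': array([ 2.18804775, -2.14381221,  0.07868226]), 'tvec': array([-0.03541424,  0.60600627,  1.29012061])}
wrist {'fx': 400.49803176528746, 'fy': 400.49803176528746, 'cx': 324.6854875078939, 'cy': 238.91698440092276, 'hand_eye': array([[ 1.86183562e-04, -9.65672940e-01, -2.59760924e-01,
         6.70544071e-02],
       [ 9.99999982e-01,  1.85048499e-04,  2.88235473e-05,
        -2.08573385e-04],
       [ 2.02342494e-05, -2.59760925e-01,  9.65672958e-01,
        -1.41647262e-01],
       [ 0.00000000e+00,  0.00000000e+00,  0.00000000e+00,
         1.00000000e+00]])}
```

View pics/scene0.png

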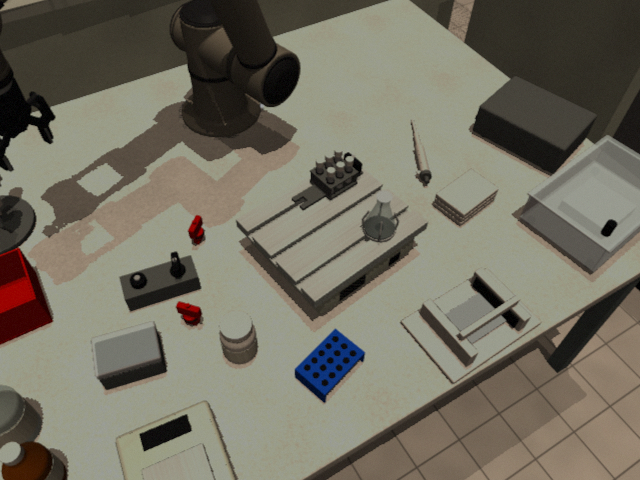

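View pics/top0.png

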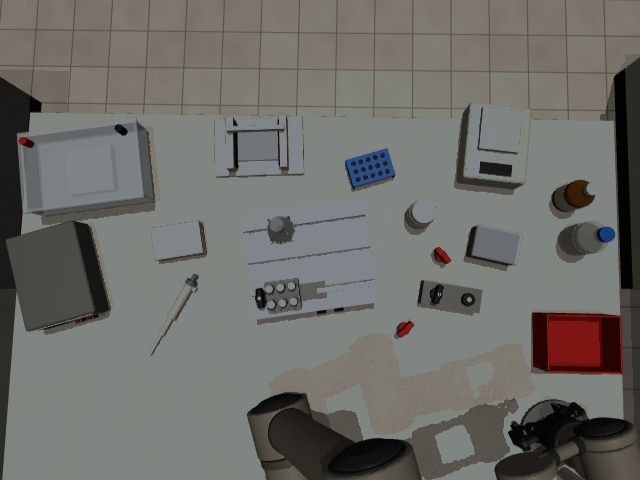

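View pics/wrist0.png

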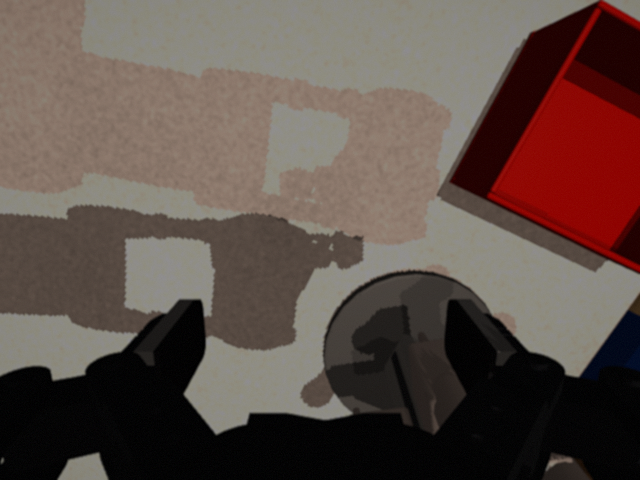

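Candidates, as top-view pixels:
- black wing knob in the grey holder, (437,293)
- round knob in the same holder, (468,299): the thumbscrew
- red look-alikes at (442,256) and (405,328)
- the rack's far-end bolt at (260,298), already clamped

I choose the black wing at (437,293) and will check it in a crop.

```bash
cat > h.py <<'E'
import numpy as np, cv2
from cell import *
from scipy.spatial.transform import Rotation as R
def cam(name,obs=None):
    c=camera_info(name); K=np.array([[c['fx'],0,c['cx']],[0,c['fy'],c['cy']],[0,0,1]])
    if name!='wrist':
        M=cv2.Rodrigues(c['rvec'])[0]; return K,M,np.array(c['tvec'])
    T=np.eye(4); T[:3,:3]=obs['orientation']; T[:3,3]=obs['eef_pos']
    W=np.linalg.inv(T@c['hand_eye']); return K,W[:3,:3],W[:3,3]
def proj(C,P):
    K,M,t=C; p=(K@(M@np.atleast_2d(P).T+t[:,None])).T; return p[:,:2]/p[:,2:]
def ray(C,uv,z):
    K,M,t=C; o=-M.T@t; d=M.T@np.linalg.inv(K)@np.array([uv[0],uv[1],1.0]); return o+d*(z-o[2])/d[2]
E
python3 - <<'E'
import cv2
a=cv2.imread('pics/top0.png')
cv2.imwrite('pics/c1.png',cv2.resize(a[190:340,390:500],None,fx=5,fy=4*1.25,interpolation=cv2.INTER_CUBIC)[:600])
cv2.imwrite('pics/c2.png',cv2.resize(a[190:330,230:390],None,fx=5,fy=5,interpolation=cv2.INTER_CUBIC)[:600])
a=cv2.imread('pics/scene0.png')
cv2.imwrite('pics/c3.png',cv2.resize(a[140:240,230:390],None,fx=5,fy=5,interpolation=cv2.INTER_CUBIC))
E
```

```text
(no output)
```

View pics/c1.png

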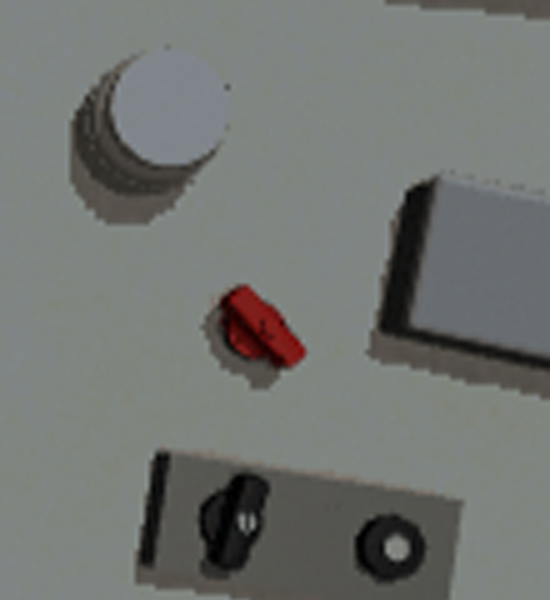

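View pics/c2.png

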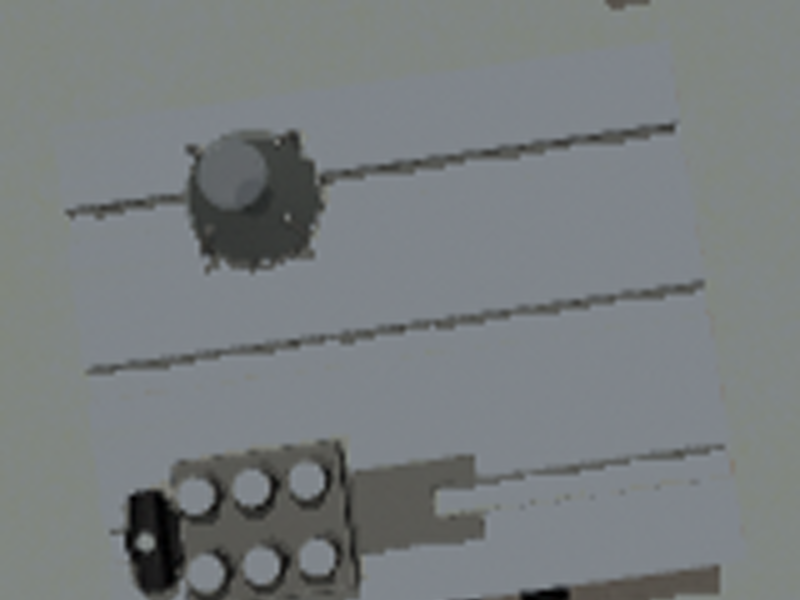

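View pics/c3.png

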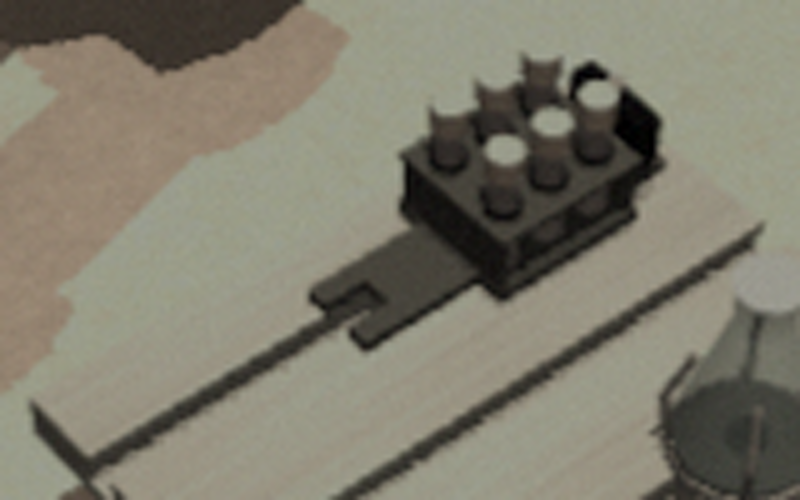

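Run:
```python
from h import *
C=cam('top')
f2=lambda x,y:(230+x/5,190+y/5); f1=lambda x,y:(390+x/5,190+y/5)
def s(n,uv,z): print(n,np.round(ray(C,uv,z),4))
s('tipU',f2(475,470),.106);s('tipL',f2(484,525),.106);s('closed',f2(437,500),.106)
s('plTR',f2(672,40),.1);s('plTL',f2(62,122),.1);s('plBR',f2(742,566),.1);
s('slot1a',f2(675,127),.1);s('slot1b',f2(70,212),.1)
s('slot2a',f2(703,285),.1);s('slot2b',f2(90,371),.1)
s('slot3a',f2(722,447),.1)
s('slot3hi a',f2(722,447),.1);s('slot3hi b',f2(480,480),.1)
s('slot3 lo a',f2(722,478),.1)
s('stemtop',f1(247,521),.082+.0)
s('barA',f1(253,478),.081);s('barB',f1(232,570),.081)
for n,p in (('hTL',(158,452)),('hTR',(462,500)),('hBL',(138,582))): s(n,f1(*p),.045)
s('flask',f2(233,172),.203); s('thumb',f1(397,547),.061)
```

```text
tipU [ 0.4901 -0.0281  0.106 ]
tipL [ 0.4636 -0.0331  0.106 ]
closed [ 0.4752 -0.0099  0.106 ]
plTR [ 0.7052 -0.1215  0.1   ]
plTL [0.6584 0.1812 0.1   ]
plBR [ 0.4463 -0.1592  0.1   ]
slot1a [ 0.6616 -0.1236  0.1   ]
slot1b [0.6134 0.1756 0.1   ]
slot2a [ 0.5833 -0.1384  0.1   ]
slot2b [0.5348 0.1629 0.1   ]
slot3a [ 0.5039 -0.1487  0.1   ]
slot3hi a [ 0.5039 -0.1487  0.1   ]
slot3hi b [ 0.4853 -0.0306  0.1   ]
slot3 lo a [ 0.4888 -0.1489  0.1   ]
stemtop [ 0.4711 -0.3111  0.082 ]
barA [ 0.4923 -0.3142  0.081 ]
barB [ 0.4468 -0.3039  0.081 ]
hTL [ 0.5047 -0.2735  0.045 ]
hTR [ 0.4836 -0.4277  0.045 ]
hBL [ 0.4386 -0.2636  0.045 ]
flask [0.6226 0.0833 0.203 ]
thumb [ 0.4594 -0.3904  0.061 ]
```

The crop shows a black bar on a black hub, with the white stem end and its line at (439,294). This is the T-bolt. I'll hover over it for a wrist view.

Call:
servo_tool --targets '[0,0,-0.08,0.03,0.02,-0.005,100,0,0,-0.08,0.03,0.02,-0.005,100,0,0,-0.08,0.03,0.02,-0.005,100,0,0,-0.08,0.03,0.02,-0.005,100,0,0,-0.08,0.03,0.02,-0.005,100]'

```text
time: 0.57
eef_pos: [0.3741, -0.3741, 0.2059]
orientation: [[0.999, 0.034, -0.0], [0.034, -0.999, 0.0], [-0.0, -0.0, -1.0]]
ft_force: [0.5, -0.2, 0.3]
opening: 0.0858
```

Call:
servo_tool --targets '[0,0,-0.08,0.03,0.02,-0.005,60,0,0,-0.08,0.03,0.02,-0.005,60,0,0,-0.08,0.03,0.02,-0.005,60,0,0,0,0.008,0.005,0,60,0,0,0,0,0,0,60]'

```text
time: 0.98
eef_pos: [0.4727, -0.3083, 0.1905]
orientation: [[0.981, -0.195, -0.001], [-0.195, -0.981, 0.001], [-0.001, -0.001, -1.0]]
ft_force: [-1.0, -0.9, -0.2]
opening: 0.0514
```

Run:
```python
from h import *
import pickle
o=get_obs(); im=snapshot('wrist'); cv2.imwrite('pics/w1.png',im); pickle.dump(o,open('o1.pkl','wb'))
print(o['time'],o['q'],o['eef_pos'],o['orientation'],o['ft_force'],o['opening'])
```

```text
0.9833 [-7.13903086e-01  4.48447081e-01  1.47575697e+00  3.21145265e-04
  1.21856245e+00  1.05335394e+00] [ 0.47270014 -0.30830981  0.19054329] [[ 9.80741621e-01 -1.95308467e-01 -6.89823459e-04]
 [-1.95307742e-01 -9.80741502e-01  9.96434357e-04]
 [-8.71150562e-04 -8.42516784e-04 -9.99999266e-01]] [-1.03952149 -0.86342275 -0.17235466] 0.05136107878203147
```

View pics/w1.png

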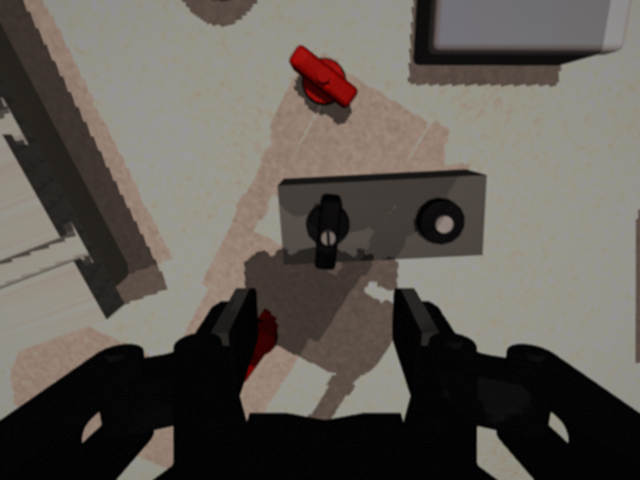

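Run:
```python
from h import *
import pickle
a=cv2.imread('pics/w1.png'); o=pickle.load(open('o1.pkl','rb'))
cv2.imwrite('pics/w1c.png',cv2.convertScaleAbs(cv2.resize(a[185:280,270:390],None,fx=6,fy=6,interpolation=cv2.INTER_CUBIC),alpha=2,beta=20))
```

```text
(no output)
```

View pics/w1c.png

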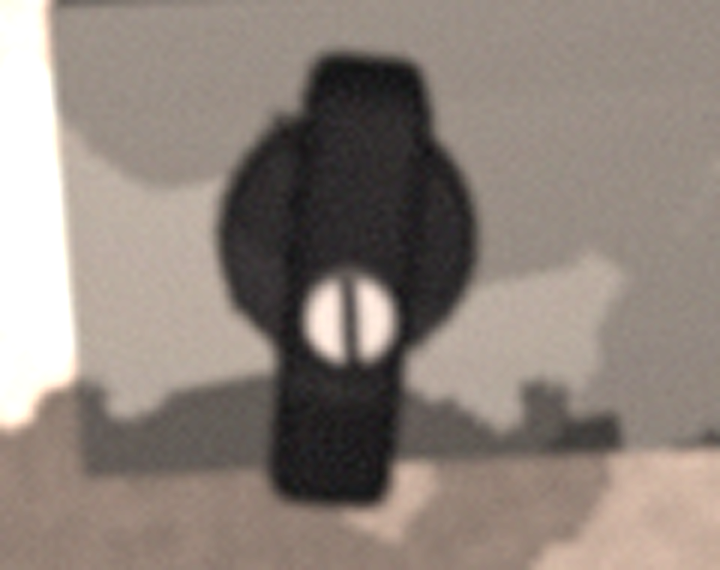

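Run:
```python
from h import *
import pickle
o=pickle.load(open('o1.pkl','rb')); C=cam('wrist',o)
g=lambda x,y:(270+x/6,185+y/6)
P=lambda uv,z:ray(C,g(*uv),z)
ang=lambda a,b:np.arctan2(*(a-b)[1::-1])
a,b=P((367,60),.081),P((332,495),.081); print('bar',a,b,np.linalg.norm(a-b),ang(a,b),(a+b)/2)
a,b=P((347.5,280),.083),P((352.5,360),.083); print('line',np.linalg.norm(a-b),ang(a,b))
for z in (.081,.083,.086): print('stem',z,P((350,319),z))
w=P((303,320),.083)-P((398,320),.083); print(np.linalg.norm(w))
for L in (np.array([(280,184),(487,173)]),np.array([(285,265),(483,255)])):
    p=[ray(C,u,.045) for u in L]; print('hold',p,ang(p[0],p[1])-np.pi/2)
# hub
print('hubs',[proj(C,[0.471,-.3105,z]) for z in (.053,)],)
h=(P((218,238),.053)+P((475,238),.053))/2; print(h, np.linalg.norm(P((218,238),.053)-P((475,238),.053)))
```

```text
bar [ 0.49926316 -0.31662912  0.081     ] [ 0.45260235 -0.3036148   0.081     ] 0.04844175874059597 -0.2720005582011522 [ 0.47593276 -0.31012196  0.081     ]
line 0.008909061764387879 -0.13372999020197826
stem 0.081 [ 0.47194943 -0.30944094  0.081     ]
stem 0.083 [ 0.47247834 -0.30952875  0.083     ]
stem 0.086 [ 0.47327172 -0.30966048  0.086     ]
0.010197718508286968
hold [array([ 0.50858271, -0.28165221,  0.045     ]), array([ 0.48750263, -0.42771632,  0.045     ])] -0.143331095813938
hold [array([ 0.44820657, -0.27168112,  0.045     ]), array([ 0.42697431, -0.41918491,  0.045     ])] -0.1429618236416914
hubs [array([[329.7291439 , 229.03771833]])]
[ 0.47443219 -0.30972841  0.053     ] 0.030627580408409846
```

Run:
```python
from h import *
a=cv2.imread('pics/scene0.png')
cv2.imwrite('pics/s1c.png',cv2.convertScaleAbs(cv2.resize(a[240:310,110:210],None,fx=8,fy=8,interpolation=cv2.INTER_CUBIC),alpha=2,beta=20))
C=cam('scene'); print((proj(C,[[.473,-.3098,.067],[.473,-.3098,.081],[.473,-.3098,.09]])-[110,240])*8)
```

```text
[[532.77283986 190.54357306]
 [522.6704948  158.56308086]
 [516.07155649 137.67314949]]
```

View pics/s1c.png

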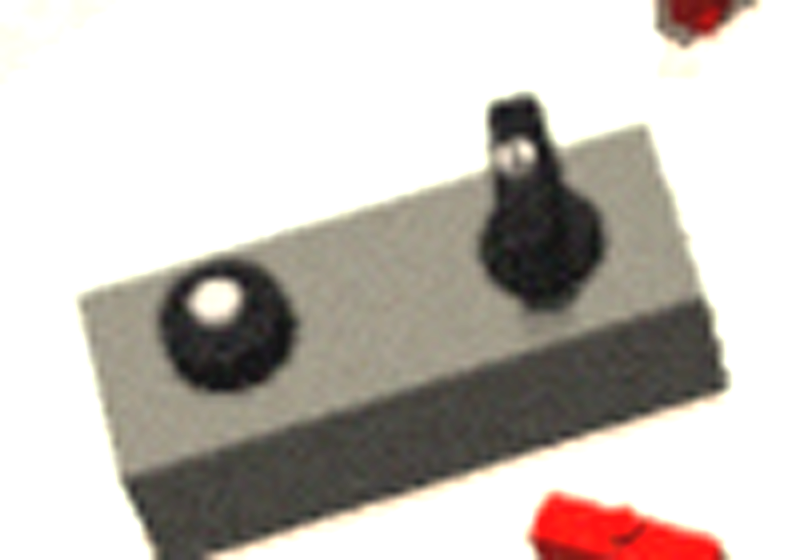

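Call:
servo_tool --targets '[0,0,-0.04,0,-0.0015,-0.03,55,0,0,-0.035,0.0003,0,-0.03,55,0,0,0,0,0,-0.03,55,0,0,0,0,0,-0.03,55,0,0,0,0,0,-0.0145,55]' --squeeze 40

```text
time: 1.45
eef_pos: [0.4684, -0.312, 0.0537]
orientation: [[0.962, -0.274, -0.004], [-0.274, -0.962, 0.003], [-0.005, -0.002, -1.0]]
ft_force: [-0.7, 1.2, -0.2]
opening: 0.0469
```

Call:
servo_tool --targets '[0,0,0,0,0,0,0,0,0,0,0,0,0,0,0,0,0,0,0,0,0,0,0,0,0,0,0,0,0,0,0,0,0,0,0]'

```text
time: 1.87
eef_pos: [0.4714, -0.3117, 0.058]
orientation: [[0.962, -0.273, 0.001], [-0.273, -0.962, -0.0], [0.001, -0.0, -1.0]]
ft_force: [0.8, 3.2, 0.6]
opening: 0.013
```

Run:
```python
from h import *
im=snapshot('wrist');o=get_obs(); cv2.imwrite('pics/w2.png',im); 
print(o['time'],o['dq'],o['eef_pos'],o['ft_force'],o['opening'],o['q'])
```

```text
1.9167 [ 0.00052728  0.00217919 -0.00093488 -0.00282634 -0.00100406  0.0024824 ] [ 0.47147389 -0.31169185  0.05797651] [-0.44061598  4.21264241  0.89788588] 0.013512937408809246 [-7.19908319e-01  6.03243615e-01  1.62316023e+00  4.01061693e-04
  9.14356913e-01  1.12683617e+00]
```

View pics/w2.png

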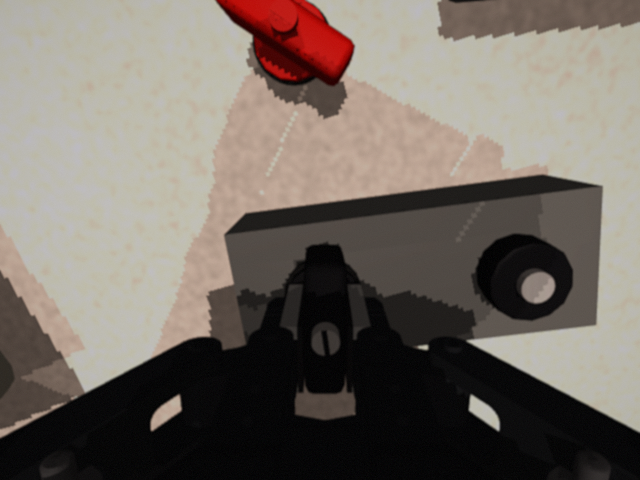

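Call:
servo_tool --targets '[0,0,0,0,0,0.01,0,0,0,0,0,0,0.02,0,0,0,0,0,0,0.03,0,0,0,0,0,0,0.03,0,0,0,0,0,0,0.03,0]'

```text
time: 2.33
eef_pos: [0.4714, -0.3125, 0.1796]
orientation: [[0.962, -0.273, 0.001], [-0.273, -0.962, -0.002], [0.002, 0.002, -1.0]]
ft_force: [1.0, -0.3, -1.5]
opening: 0.0129
```

Call:
servo_tool --targets '[0,0,0,0,0,0,0,0,0,0,0,0,0,0]'

```text
time: 2.5
eef_pos: [0.4723, -0.3131, 0.18]
orientation: [[0.962, -0.273, 0.005], [-0.273, -0.962, -0.005], [0.006, 0.004, -1.0]]
ft_force: [-1.1, 0.6, -2.1]
opening: 0.0129
```

Run:
```python
from h import *
import pickle
o=get_obs();im=snapshot('wrist'); cv2.imwrite('pics/w3.png',im);pickle.dump(o,open('o3.pkl','wb'))
print(o['time'],o['dq'],o['eef_pos'],o['ft_force'],o['opening'],o['q'])
cv2.imwrite('pics/w3c.png',cv2.convertScaleAbs(cv2.resize(im[230:420,260:400],None,fx=5,fy=5,interpolation=cv2.INTER_CUBIC)[:600*5//5*2],alpha=2,beta=20)[:600])
cv2.imwrite('pics/top3.png',snapshot('top')); cv2.imwrite('pics/scene3.png',snapshot('scene')[:300])
```

```text
2.5 [-0.00052157  0.04856318  0.06290389  0.00192803 -0.012871   -0.0007478 ] [ 0.47230546 -0.3131425   0.17995225] [-1.09742815  0.57595939 -2.13842356] 0.012902863716363398 [-7.20260542e-01  4.58074508e-01  1.49118475e+00 -8.43440201e-04
  1.18552310e+00  1.12699002e+00]
```

View pics/w3.png

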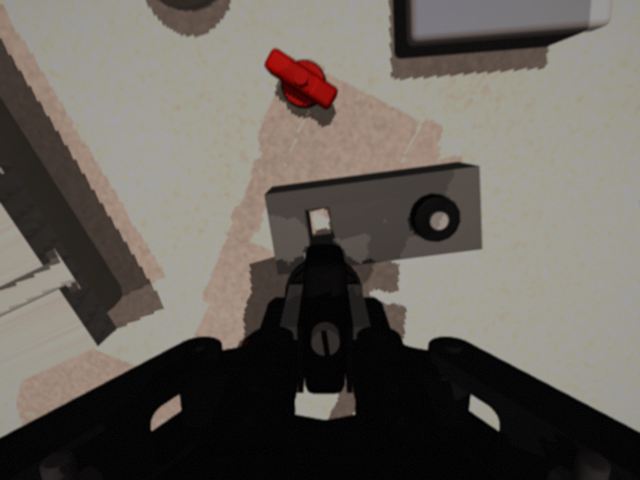

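View pics/w3c.png

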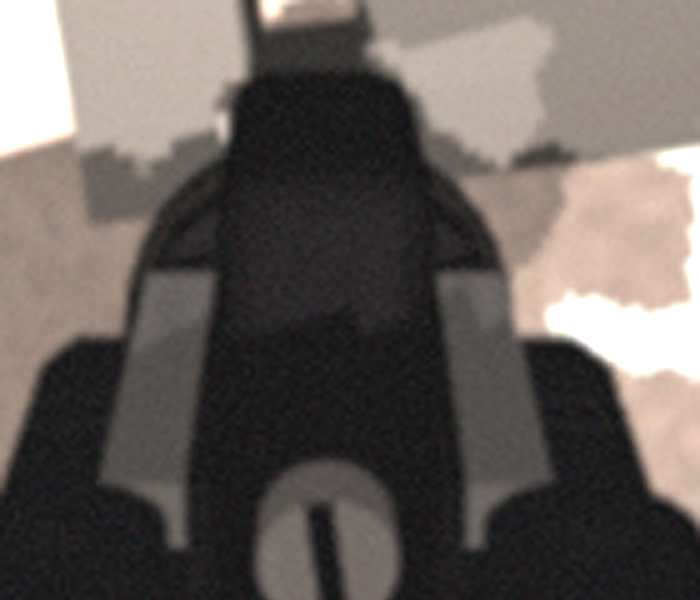

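View pics/scene3.png

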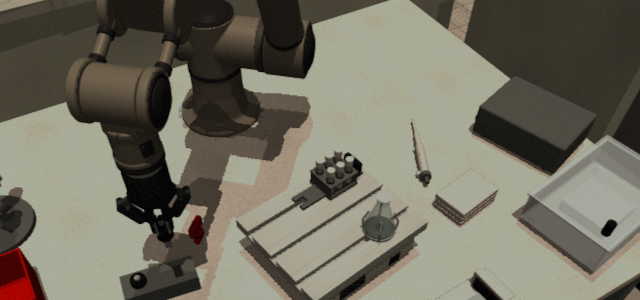

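Run:
```python
from h import *
im=cv2.imread('pics/w3.png')
cv2.imwrite('pics/w3d.png',cv2.convertScaleAbs(cv2.resize(im[310:370,290:360],None,fx=9,fy=9,interpolation=cv2.INTER_CUBIC),alpha=2.5,beta=20))
```

```text
(no output)
```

View pics/w3d.png

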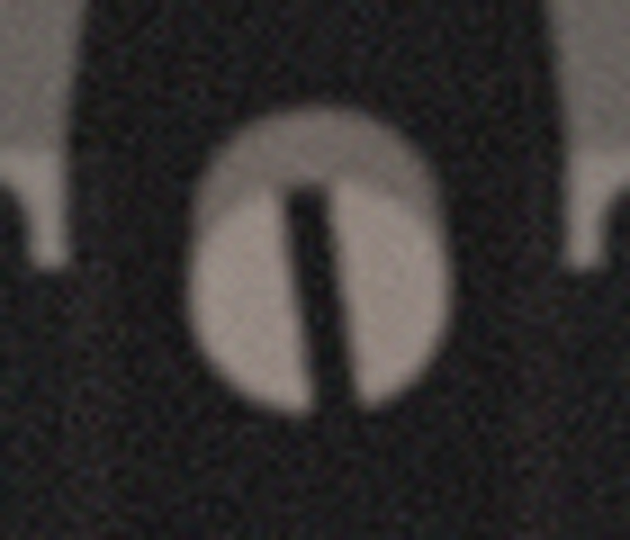

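```bash
cat >> h.py <<'E'
def toolpt(uv,tz):
    c=camera_info('wrist'); H=c['hand_eye']; d=H[:3,:3]@np.array([(uv[0]-c['cx'])/c['fx'],(uv[1]-c['cy'])/c['fy'],1])
    return H[:3,3]+d*(tz-H[2,3])/d[2]
E
python3 - <<'E'
from h import *
g=lambda x,y:(290+x/9,310+y/9)
for tz in (-.025,-.0273,-.0293):
    a,b=toolpt(g(307,190),tz),toolpt(g(335,405),tz)
    l,r=toolpt(g(190,290),tz),toolpt(g(451,290),tz)
    print(tz,toolpt(g(320,290),tz),'tool ang',np.arctan2((a-b)[1],(a-b)[0]),np.linalg.norm(l-r))
E
```

```text
-0.025 [ 0.00051415 -0.00080907 -0.025     ] tool ang -0.11724926676671 0.009399073068075267
-0.0273 [ 0.00181654 -0.00081476 -0.0273    ] tool ang -0.11724926676670994 0.009213749046630998
-0.0293 [ 0.00294906 -0.00081971 -0.0293    ] tool ang -0.11724926676670992 0.009052597723635985
```

Call:
servo_tool --targets '[0,0,0.118,0.0005,0.016,0.001,0,0,0,0.118,0.0005,0.016,0,0,0,0,0.118,0.0005,0.016,0,0,0,0,0.118,0.0005,0.016,0,0,0,0,0.118,0.0005,0.016,0,0]'

```text
time: 3.07
eef_pos: [0.4731, -0.2308, 0.1763]
orientation: [[0.949, 0.314, -0.003], [0.314, -0.949, 0.001], [-0.002, -0.002, -1.0]]
ft_force: [-0.2, 0.6, -1.9]
opening: 0.0133
```

Call:
servo_tool --targets '[0,0,0.118,0.0005,0.016,0.001,0,0,0,0.118,0.0005,0.016,0,0,0,0,0.118,0.0005,0.016,0,0,0,0,0.118,0.0005,0.016,0,0,0,0,0.118,0.0005,0.016,0,0]'

```text
time: 3.48
eef_pos: [0.4756, -0.1508, 0.1775]
orientation: [[0.614, 0.789, -0.003], [0.789, -0.614, 0.001], [-0.001, -0.003, -1.0]]
ft_force: [-0.8, -0.1, -1.6]
opening: 0.0131
```

Call:
servo_tool --targets '[0,0,0.118,0.0005,0.016,0.001,0,0,0,0.118,0.0005,0.016,0,0,0,0,0.118,0.0005,0.016,0,0,0,0,0.118,0.0005,0.016,0,0,0,0,0.118,0.0005,0.016,0,0]'

```text
time: 3.9
eef_pos: [0.4781, -0.0709, 0.1785]
orientation: [[0.071, 0.997, -0.003], [0.997, -0.071, 0.001], [0.0, -0.003, -1.0]]
ft_force: [1.2, -0.0, -0.3]
opening: 0.0131
```

Call:
servo_tool --targets '[0,0,0.118,0.0005,0.016,0.001,0,0,0,0,0,0,0,0,0,0,0,0,0,0,0,0,0,0,0,0,0,0]'

```text
time: 4.23
eef_pos: [0.4791, -0.0562, 0.1802]
orientation: [[-0.039, 0.999, -0.001], [0.999, 0.039, -0.0], [-0.0, -0.001, -1.0]]
ft_force: [-1.4, -0.5, -0.6]
opening: 0.0132
```

Run:
```python
from h import *
import pickle
o=get_obs();im=snapshot('wrist'); cv2.imwrite('pics/w4.png',im);pickle.dump(o,open('o4.pkl','wb'))
print(o['time'],abs(o['dq']).max(),o['eef_pos'],o['orientation'],o['ft_force'],o['moment'],o['q'])
cv2.imwrite('pics/w4c.png',cv2.convertScaleAbs(im,alpha=1.8,beta=20))
```

```text
4.2333 0.011567352345817385 [ 0.47912345 -0.05621367  0.18016149] [[-3.85405145e-02  9.99256339e-01 -1.18201853e-03]
 [ 9.99257035e-01  3.85403862e-02 -1.31081627e-04]
 [-8.54286966e-05 -1.18619228e-03 -9.99999293e-01]] [-1.35116658 -0.54468359 -0.59863293] [0.05886687 0.03623288 0.02013835] [-2.75538623e-01  3.16005961e-01  1.71536860e+00 -4.99532385e-04
  1.11131991e+00 -3.13866856e-01]
```

View pics/w4c.png

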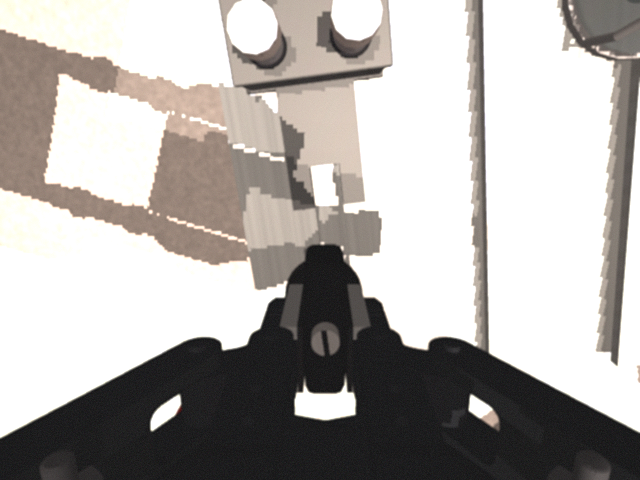

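Run:
```python
from h import *
im=cv2.imread('pics/w4.png')
cv2.imwrite('pics/w4d.png',cv2.convertScaleAbs(cv2.resize(im[130:255,250:390],None,fx=5,fy=4.8,interpolation=cv2.INTER_CUBIC),alpha=1.4,beta=10))
```

```text
(no output)
```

View pics/w4d.png

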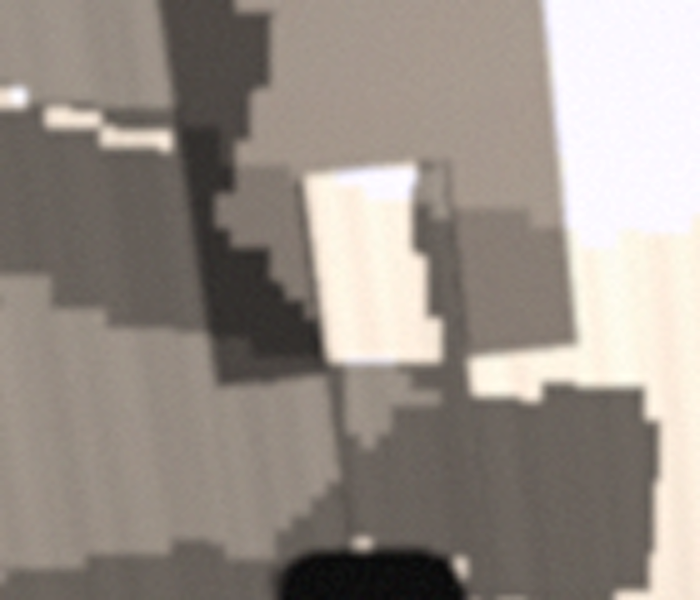

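Run:
```python
from h import *
import pickle
o=pickle.load(open('o4.pkl','rb')); C=cam('wrist',o)
g=lambda x,y:(250+x/5,130+y/4.8)
P=lambda x,y,z=.106:ray(C,g(x,y),z)[:2]
cl,cr=P(305,178),P(450,162); ti_l,ti_r=P(328,362),P(470,355); to=P(577,343)
for n,v in dict(cl=cl,cr=cr,ti_l=ti_l,ti_r=ti_r,to=to).items(): print(n,np.round(v,4))
print('gapw',np.linalg.norm(cl-cr),np.linalg.norm(ti_l-ti_r),'depth',np.linalg.norm(cl-ti_l),np.linalg.norm(cr-ti_r))
d=(cl-ti_l)+(cr-ti_r); print('yaw of y',np.arctan2(d[1],d[0])-np.pi/2)
d/=np.linalg.norm(d)
print('fork from closed',(cl+cr)/2-.0045*d,'from mouth',(ti_l+ti_r)/2+.018*d)
print('slotL',P(348,470,.1),P(340,400,.1),'slotR',P(466,470,.1))
# other slots for direction
for uv in ((476,20),(485,330)): print(ray(C,uv,.1))
a,b=ray(C,(476,20),.1),ray(C,(485,330),.1); print(np.arctan2((a-b)[1],(a-b)[0])-np.pi/2)
R0=o['orientation']; print('stem',o['eef_pos']+R0@[.0018,-.0006,0])
```

```text
cl [ 0.4712 -0.0086]
cr [ 0.4865 -0.0062]
ti_l [ 0.4743 -0.0291]
ti_r [ 0.4897 -0.0277]
to [ 0.5013 -0.0259]
gapw 0.015518718835287569 0.015509073916242174 depth 0.02079701477350218 0.02174095893509472
yaw of y 0.14997840469402735
fork from closed [ 0.47950175 -0.01185241] from mouth [ 0.47931782 -0.01063521]
slotL [ 0.47688394 -0.043108  ] [ 0.47568299 -0.03469573] slotR [ 0.49030898 -0.04258402]
[0.55120708 0.06669443 0.1       ]
[ 0.58007216 -0.10320532  0.1       ]
0.16828786264705187
stem [ 0.47845452 -0.05443813  0.18016205]
```

Run:
```python
from h import *
c=camera_info('wrist'); print(c)
c=camera_info('wrist'); print(c['cx'],c['hand_eye'][:,3])
```

```text
{'fx': 400.49803176528746, 'fy': 400.49803176528746, 'cx': 324.6854875078939, 'cy': 238.91698440092276, 'hand_eye': array([[ 1.86143980e-04, -9.65669164e-01, -2.59774964e-01,
         6.63737700e-02],
       [ 9.99999982e-01,  1.68763978e-04,  8.92072386e-05,
         1.23832909e-03],
       [-4.23040233e-05, -2.59774976e-01,  9.65669177e-01,
        -1.41649003e-01],
       [ 0.00000000e+00,  0.00000000e+00,  0.00000000e+00,
         1.00000000e+00]])}
324.6854875078939 [ 0.06637377  0.00123833 -0.141649    1.        ]
```

Run:
```python
from h import *
for i in range(4):
    o=get_obs(); c=camera_info('wrist'); print(o['time'],o['eef_pos'],c['hand_eye'][:3,3]); im=snapshot('wrist')
cv2.imwrite('pics/w5.png',im)
K=cam('wrist',o)
```

```text
4.2833 [ 0.47919122 -0.0564445   0.18031013] [ 0.06637377  0.00123833 -0.141649  ]
4.3333 [ 0.47925966 -0.05652634  0.18042138] [ 0.06637365  0.00123816 -0.14164869]
4.3833 [ 0.47927735 -0.05653585  0.18051353] [ 0.06637338  0.00123813 -0.14164843]
4.4333 [ 0.47931447 -0.05647507  0.18061921] [ 0.06637302  0.00123819 -0.14164822]
```

Call:
servo_tool --targets '[0,0,0,0.004,-0.0055,-0.013,0,0,0,0,0.0037,-0.0055,-0.013,0,0,0,0,0,0,0,0,0,0,0,0,0,0,0,0,0,0,0,0,0,0]'

```text
time: 4.9
eef_pos: [0.4871, -0.0668, 0.1553]
orientation: [[-0.04, 0.999, 0.0], [0.999, 0.04, -0.0], [-0.0, 0.0, -1.0]]
ft_force: [0.4, 0.1, -1.4]
opening: 0.0132
```

Run:
```python
from h import *
import pickle
o=get_obs();im=snapshot('wrist'); cv2.imwrite('pics/w6.png',im);pickle.dump(o,open('o6.pkl','wb'))
print(o['time'],abs(o['dq']).max(),o['eef_pos'],o['ft_force'],o['moment'])
cv2.imwrite('pics/w6c.png',cv2.convertScaleAbs(cv2.resize(im[120:270,240:400],None,fx=5,fy=4,interpolation=cv2.INTER_CUBIC),alpha=1.4,beta=10))
cv2.imwrite('pics/scene6.png',cv2.convertScaleAbs(cv2.resize(snapshot('scene')[130:290,200:400],None,fx=4,fy=3.75,interpolation=cv2.INTER_CUBIC),alpha=1.5,beta=10))
```

```text
4.9 0.009366213835062849 [ 0.48711019 -0.06683729  0.15528909] [ 0.44420147  0.133248   -1.41493631] [ 0.02940549 -0.03451222 -0.00657074]
```

View pics/w6c.png

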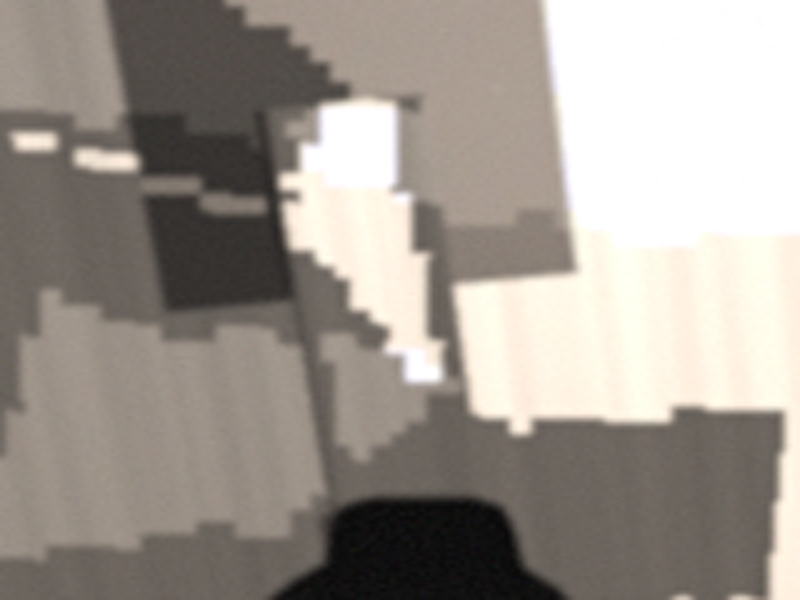

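View pics/scene6.png

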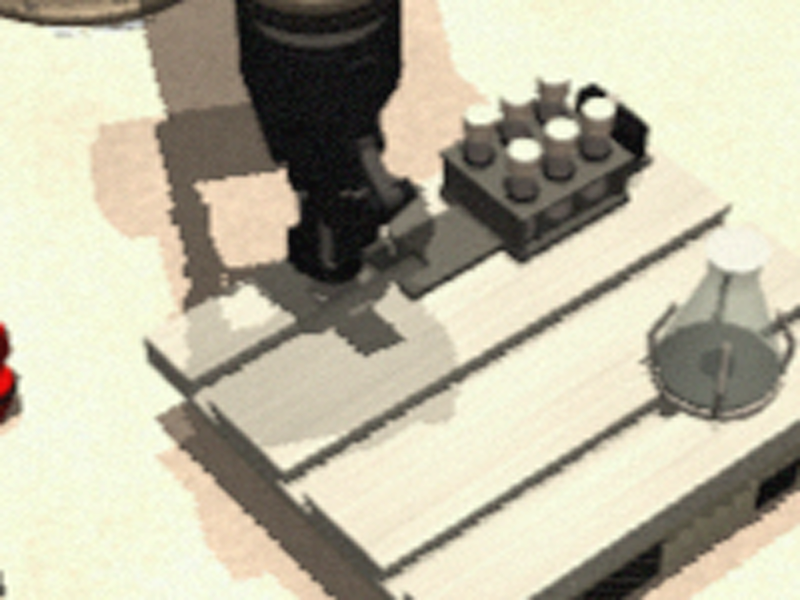

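```bash
cat >> h.py <<'E'
def camn(o):
    c=camera_info('wrist'); K=np.array([[c['fx'],0,c['cx']],[0,c['fy'],c['cy']],[0,0,1]])
    H=np.array(c['hand_eye']); H[:3,3]=[.0656,0,-.14165]
    T=np.eye(4); T[:3,:3]=o['orientation']; T[:3,3]=o['eef_pos']
    W=np.linalg.inv(T@H); return K,W[:3,:3],W[:3,3]
E
python3 - <<'E'
from h import *
import pickle
o=pickle.load(open('o6.pkl','rb')); C=camn(o)
g=lambda x,y:(240+x/5,120+y/4)
P=lambda x,y,z=.106:ray(C,g(x,y),z)[:2]
fl=[P(262,110),P(293,300)]; fr=[P(418,97),P(452,280)]
sl=[P(305,345,.1),P(328,490,.1)]; sr=[P(455,300,.1),P(470,405,.1)]
yx=np.array([-.1593,.9872]); xx=np.array([.9872,.1593])
S=o['eef_pos'][:2]+o['orientation'][:2,:2]@[.0013,0.0001]
print('stem',S)
for n,l in dict(fl=fl,fr=fr,sl=sl,sr=sr).items():
    d=l[0]-l[1]; print(n,np.round(l,4),'yaw',np.arctan2(d[1],d[0])-np.pi/2,'lat',[round(float(xx@(p-S))*1000,2) for p in l],'lon',[round(float(yx@(p-S))*1000,2) for p in l])
E
```

```text
stem [ 0.48715758 -0.06553431]
fl [[ 0.4698 -0.0092]
 [ 0.4732 -0.0313]] yaw 0.1529622615372639 lat [-8.19, -8.34] lon [58.36, 35.99]
fr [[ 0.4842 -0.0072]
 [ 0.4883 -0.0283]] yaw 0.19139900296282986 lat [6.4, 7.07] lon [58.09, 36.56]
sl [[ 0.4742 -0.0379]
 [ 0.477  -0.0565]] yaw 0.15002119812238224 lat [-8.42, -8.61] lon [29.39, 10.53]
sr [[ 0.4888 -0.0316]
 [ 0.4909 -0.0448]] yaw 0.15777352454108984 lat [7.07, 7.04] lon [33.21, 19.83]
```

Call:
servo_tool --targets '[0,0,0,-0.0007,0,-0.006,0,0,0,0,0,0,-0.005,0,0,0,0,0,0,-0.004,0,0,0,0,0,0,0,0]'

```text
time: 5.33
eef_pos: [0.4857, -0.0665, 0.1388]
orientation: [[-0.041, 0.999, -0.002], [0.999, 0.041, 0.001], [0.001, -0.002, -1.0]]
ft_force: [0.1, 0.9, -2.3]
opening: 0.0132
```

Call:
servo_tool --targets '[0,0,0,0,0,-0.001,0,0,0,0,0,0,-0.001,0,0,0,0,0,0,-0.001,0,0,0,0,0,0,-0.001,0]'

```text
time: 5.67
eef_pos: [0.4864, -0.0668, 0.1358]
orientation: [[-0.041, 0.999, 0.0], [0.999, 0.041, -0.0], [-0.0, 0.0, -1.0]]
ft_force: [-0.4, -0.5, -2.2]
opening: 0.0131
```

Call:
servo_tool --targets '[0,0,0,0,0,-0.001,0,0,0,0,0,0,-0.001,0,0,0,0,0,0,-0.001,0,0,0,0,0,0,0,0]'

```text
time: 6.0
eef_pos: [0.4863, -0.0668, 0.1327]
orientation: [[-0.041, 0.999, -0.0], [0.999, 0.041, 0.0], [0.0, -0.0, -1.0]]
ft_force: [0.1, -0.7, -1.3]
opening: 0.0132
```

Call:
servo_tool --targets '[0,0,0,0,0,-0.001,0,0,0,0,0,0,-0.001,0,0,0,0,0,0,0,0]'

```text
time: 6.25
eef_pos: [0.4863, -0.0668, 0.1307]
orientation: [[-0.041, 0.999, -0.0], [0.999, 0.041, 0.0], [0.0, -0.0, -1.0]]
ft_force: [0.8, -0.2, -1.8]
opening: 0.013
```

Call:
servo_tool --targets '[0,0,0,0,0,-0.0015,0,0,0,0,0,0,-0.0015,0,0,0,0,0,0,-0.0015,0,0,0,0,0,0,0,0]'

```text
time: 6.58
eef_pos: [0.4863, -0.0667, 0.126]
orientation: [[-0.041, 0.999, -0.0], [0.999, 0.041, 0.0], [0.0, -0.0, -1.0]]
ft_force: [-0.1, 0.5, -1.5]
opening: 0.0132
```

Call:
servo_tool --targets '[0,0,0,0,0,-0.0015,0,0,0,0,0,0,-0.0015,0,0,0,0,0,0,-0.001,0,0,0,0,0,0,0,0]'

```text
time: 6.92
eef_pos: [0.4862, -0.0667, 0.1221]
orientation: [[-0.041, 0.999, -0.0], [0.999, 0.041, 0.0], [0.0, -0.0, -1.0]]
ft_force: [0.0, -0.2, -0.7]
opening: 0.0132
```

Run:
```python
from h import *
import pickle
o=get_obs();im=snapshot('wrist'); cv2.imwrite('pics/w7.png',im);pickle.dump(o,open('o7.pkl','wb'))
print(o['time'],o['eef_pos'],o['ft_force'],o['moment'])
cv2.imwrite('pics/w7c.png',cv2.convertScaleAbs(cv2.resize(im[60:400,180:470],None,fx=2.4,fy=1.75,interpolation=cv2.INTER_CUBIC),alpha=1.6,beta=15))
cv2.imwrite('pics/scene7.png',cv2.convertScaleAbs(cv2.resize(snapshot('scene')[130:290,200:400],None,fx=4,fy=3.75,interpolation=cv2.INTER_CUBIC),alpha=1.5,beta=10))
```

```text
6.9167 [ 0.48621716 -0.06671786  0.12205705] [ 0.0208074  -0.24717433 -0.72471213] [-0.07253615 -0.03747578  0.03568431]
```

View pics/w7c.png

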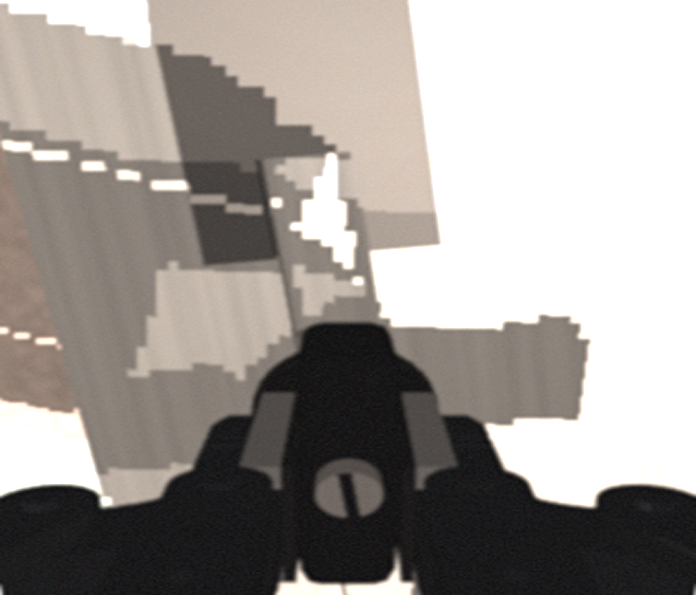

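View pics/scene7.png

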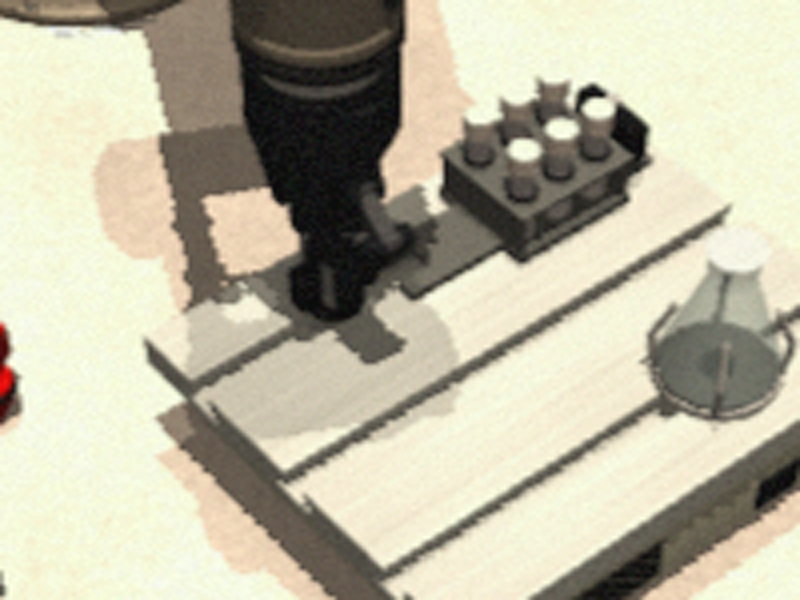

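Call:
servo_tool --targets '[0,0,0,0,0,-0.0006,0,0,0,0,0,0,0,0,0,0,0,0,0,0,0]'

```text
time: 7.27
eef_pos: [0.4864, -0.0668, 0.1217]
orientation: [[-0.041, 0.999, 0.0], [0.999, 0.041, -0.0], [-0.0, 0.0, -1.0]]
ft_force: [0.1, -0.5, -1.3]
opening: 0.0132
```

Call:
servo_tool --targets '[0,0,0,0,0,-0.0005,0,0,0,0,0,0,0,0,0,0,0,0,0,0,0]'

```text
time: 7.52
eef_pos: [0.4863, -0.0668, 0.1212]
orientation: [[-0.041, 0.999, 0.0], [0.999, 0.041, 0.0], [0.0, 0.0, -1.0]]
ft_force: [0.8, 0.4, -2.2]
opening: 0.013
```

Call:
servo_tool --targets '[0,0,0,0,0,-0.0004,0,0,0,0,0,0,0,0,0,0,0,0,0,0,0]'

```text
time: 7.77
eef_pos: [0.4864, -0.0668, 0.1208]
orientation: [[-0.041, 0.999, 0.0], [0.999, 0.041, -0.0], [-0.0, 0.0, -1.0]]
ft_force: [-0.4, 0.2, -1.3]
opening: 0.013
```

Call:
servo_tool --targets '[0,0,0,-0.0008,0.005,0,0,0,0,0,-0.0013,0.008,0,0,0,0,0,-0.0013,0.008,0,0,0,0,0,-0.0008,0.005,0,0,0,0,0,0,0,0,0]'

```text
time: 8.18
eef_pos: [0.4818, -0.0393, 0.1208]
orientation: [[-0.042, 0.999, -0.0], [0.999, 0.042, 0.0], [0.0, -0.0, -1.0]]
ft_force: [-0.3, -0.9, -1.7]
opening: 0.0135
```

Call:
servo_tool --targets '[0,0,0,-0.0008,0.005,0,0,0,0,0,-0.001,0.006,0,0,0,0,0,-0.001,0.006,0,0,0,0,0,-0.0006,0.004,0,0,0,0,0,0,0,0,0]'

```text
time: 8.6
eef_pos: [0.4785, -0.0189, 0.1208]
orientation: [[-0.042, 0.999, -0.0], [0.999, 0.042, 0.0], [0.0, -0.0, -1.0]]
ft_force: [0.1, 0.8, -1.1]
opening: 0.0132
```

Run:
```python
from h import *
import pickle
o=get_obs();im=snapshot('wrist'); cv2.imwrite('pics/w8.png',im);pickle.dump(o,open('o8.pkl','wb'))
print(o['time'],o['eef_pos'],o['ft_force'],o['moment'])
cv2.imwrite('pics/w8c.png',cv2.convertScaleAbs(cv2.resize(im[60:400,180:470],None,fx=2.4,fy=1.75,interpolation=cv2.INTER_CUBIC),alpha=1.8,beta=15))
```

```text
8.6 [ 0.47851696 -0.01889806  0.12081306] [ 0.14538978  0.77322298 -1.07131558] [0.02046214 0.03826912 0.02765282]
```

View pics/w8c.png

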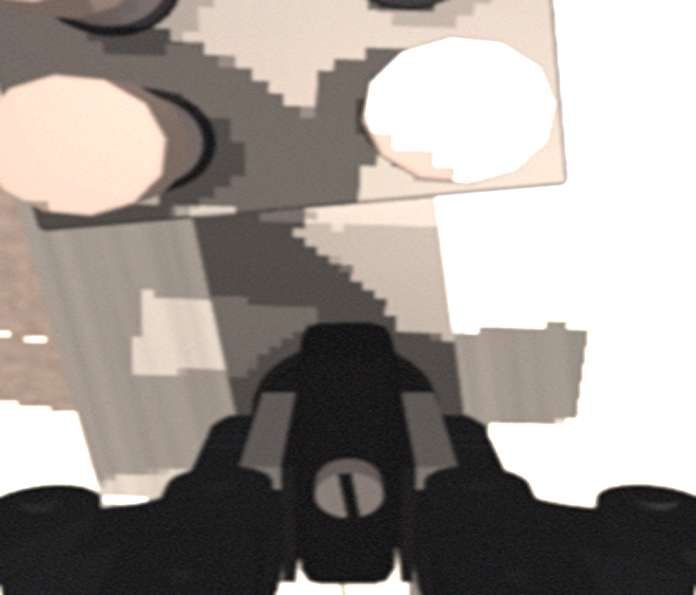

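Call:
servo_tool --targets '[0,0,0,-0.0003,0.0015,0,0,0,0,0,-0.0002,0.0015,0,0,0,0,0,0,0,0,0]'

```text
time: 8.9
eef_pos: [0.4782, -0.0167, 0.1208]
orientation: [[-0.041, 0.999, 0.0], [0.999, 0.041, 0.0], [0.0, 0.0, -1.0]]
ft_force: [0.1, -0.5, -1.3]
opening: 0.0132
```

Call:
servo_tool --targets '[0,0,0,-0.0001,0.0007,0,0,0,0,0,-0.0001,0.0007,0,0,0,0,0,0,0,0,0]'

```text
time: 9.15
eef_pos: [0.478, -0.0154, 0.1208]
orientation: [[-0.041, 0.999, 0.0], [0.999, 0.041, 0.0], [0.0, 0.0, -1.0]]
ft_force: [0.3, 0.8, -1.4]
opening: 0.0133
```

Call:
servo_tool --targets '[0,0,0,-0.0001,0.0005,0,0,0,0,0,-0.0001,0.0005,0,0,0,0,0,0,0,0,0]'

```text
time: 9.4
eef_pos: [0.4778, -0.0143, 0.1208]
orientation: [[-0.041, 0.999, 0.0], [0.999, 0.041, 0.0], [0.0, 0.0, -1.0]]
ft_force: [0.0, 0.1, -1.0]
opening: 0.0133
```

Call:
servo_tool --targets '[0,0,0,-0.0001,0.0005,0,0,0,0,0,-0.0001,0.0005,0,0,0,0,0,0,0,0,0]'

```text
time: 9.65
eef_pos: [0.4776, -0.0133, 0.1208]
orientation: [[-0.041, 0.999, 0.0], [0.999, 0.041, 0.0], [0.0, 0.0, -1.0]]
ft_force: [-0.5, -0.1, -1.8]
opening: 0.0133
```

Call:
servo_tool --targets '[0,0,0,-0.0001,0.0005,0,0,0,0,0,0,0,0,0]'

```text
time: 9.82
eef_pos: [0.4776, -0.013, 0.1209]
orientation: [[-0.041, 0.999, 0.0], [0.999, 0.041, -0.0], [-0.0, 0.0, -1.0]]
ft_force: [0.1, -1.3, -0.7]
opening: 0.0128
```

Call:
servo_tool --targets '[0,0,0,-0.0001,0.0005,0,0,0,0,0,0,0,0,0]'

```text
time: 9.98
eef_pos: [0.4776, -0.0128, 0.1209]
orientation: [[-0.041, 0.999, 0.0], [0.999, 0.041, -0.001], [-0.001, 0.0, -1.0]]
ft_force: [1.0, -3.5, -1.7]
opening: 0.0137
```

Call:
servo_tool --targets '[0,0,0,0.0003,-0.0004,0,0,0,0,-0.08,0,0.0001,0,0,0,0,-0.08,0,0.0001,0,0,0,0,-0.08,0,0.0001,0,0,0,0,-0.08,0,0.0001,0,0]'

```text
time: 10.4
eef_pos: [0.477, -0.0129, 0.1207]
orientation: [[0.279, 0.96, -0.002], [0.96, -0.279, -0.001], [-0.001, -0.001, -1.0]]
ft_force: [-2.3, -5.0, -0.9]
opening: 0.013
```

Call:
servo_tool --targets '[0,0,-0.08,0,0.0001,0,0,0,0,-0.08,-0.0001,0.0001,0,0,0,0,-0.08,0,0.0001,0,0,0,0,-0.08,-0.0001,0.0001,0,0,0,0,0,0,0,0,0]'

```text
time: 10.82
eef_pos: [0.4766, -0.0128, 0.1205]
orientation: [[0.567, 0.824, -0.002], [0.824, -0.567, -0.001], [-0.003, -0.001, -1.0]]
ft_force: [-3.0, -6.4, -1.3]
opening: 0.0136
```

Call:
servo_tool --targets '[0,0,0,-0.0003,-0.0007,0,0,0,0,0,0,0,0,0]'

```text
time: 10.98
eef_pos: [0.4767, -0.013, 0.1206]
orientation: [[0.564, 0.826, -0.001], [0.826, -0.564, -0.0], [-0.001, -0.001, -1.0]]
ft_force: [-1.0, -5.1, -2.1]
opening: 0.0133
```

```bash
cat > look.py <<'E'
import sys; from h import *; import pickle
n=sys.argv[1]; o=get_obs();im=snapshot('wrist'); cv2.imwrite(f'pics/{n}.png',im);pickle.dump(o,open(f'{n}.pkl','wb'))
R0=o['orientation']; print(o['time'],o['eef_pos'],'yaw',np.arctan2(R0[1,0],R0[0,0]),o['ft_force'],o['moment'],'q6',o['q'][5])
cv2.imwrite(f'pics/{n}c.png',cv2.convertScaleAbs(cv2.resize(im[300:380,280:370],None,fx=6,fy=6,interpolation=cv2.INTER_CUBIC),alpha=2.5,beta=20))
E
python3 look.py w9
```

```text
10.9833 [ 0.47666382 -0.01297246  0.12057795] yaw 0.9717326719716178 [-1.04939211 -5.1054001  -2.05584333] [-0.85227424  0.41769109  0.05079825] q6 0.4116782131944808
```

View pics/w9c.png

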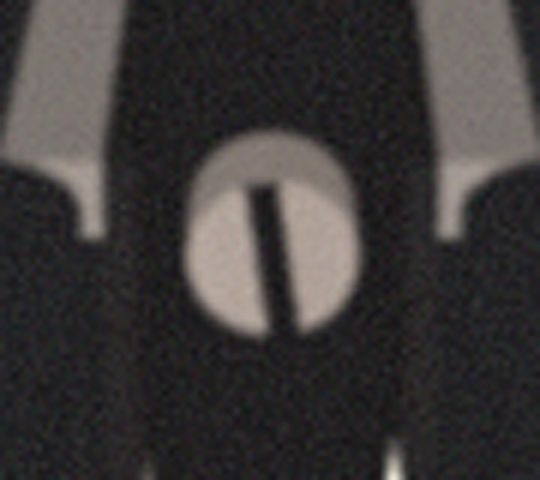

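Call:
servo_tool --targets '[0,0,0,0,-0.0008,0,0,0,0,-0.08,0,0,0,0,0,0,-0.08,0,0,0,0,0,0,-0.08,0,0,0,0,0,0,0,0,0,0,0]'

```text
time: 11.45
eef_pos: [0.4776, -0.0131, 0.121]
orientation: [[0.746, 0.666, 0.001], [0.666, -0.746, 0.001], [0.001, 0.0, -1.0]]
ft_force: [0.5, 0.5, -2.1]
opening: 0.0134
```

Call:
servo_tool --targets '[0,0,-0.08,-0.0001,0,0,0,0,0,-0.08,-0.0001,0.0001,0,0,0,0,-0.08,-0.0001,0,0,0,0,0,-0.08,-0.0001,0.0001,0,0,0,0,0,0,0,0,0]'

```text
time: 11.87
eef_pos: [0.4771, -0.013, 0.1209]
orientation: [[0.917, 0.4, 0.001], [0.4, -0.917, 0.0], [0.001, -0.0, -1.0]]
ft_force: [-1.0, -1.2, -1.0]
opening: 0.0132
```

Call:
servo_tool --targets '[0,0,-0.08,-0.0001,0,0,0,0,0,-0.08,0,0.0001,0,0,0,0,-0.08,-0.0001,0,0,0,0,0,-0.06,0,0,0,0,0,0,0,0,0,0,0]'

```text
time: 12.28
eef_pos: [0.4769, -0.0129, 0.1209]
orientation: [[0.994, 0.113, 0.0], [0.113, -0.994, 0.0], [0.0, -0.0, -1.0]]
ft_force: [0.1, -0.6, -1.1]
opening: 0.0133
```

```bash
python3 look.py w10
```

```text
12.2833 [ 0.47686125 -0.01288942  0.120895  ] yaw 0.11368005960764808 [ 0.14983519 -0.64541812 -1.06526584] [-0.05730049 -0.02656323  0.0380507 ] q6 1.2686309068699424
```

View pics/w10c.png

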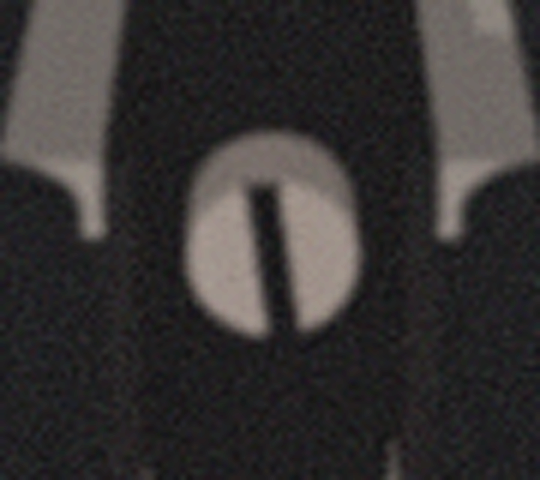

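Call:
servo_tool --targets '[0,0,-0.08,0,0.0001,0,0,0,0,-0.08,0,0.0001,0,0,0,0,-0.08,0,0.0001,0,0,0,0,-0.08,0,0.0001,0,0,0,0,0,0,0,0,0]'

```text
time: 12.75
eef_pos: [0.4768, -0.0126, 0.1208]
orientation: [[0.979, -0.205, 0.0], [-0.205, -0.979, 0.0], [0.0, -0.0, -1.0]]
ft_force: [-0.3, -1.1, -2.4]
opening: 0.0133
```

```bash
python3 look.py w11
```

```text
12.75 [ 0.47676221 -0.01264833  0.1208268 ] yaw -0.2068098692849923 [-0.34912554 -1.1226836  -2.449715  ] [-0.15804779  0.02676577  0.02822222] q6 1.5900853899117748
```

View pics/w11c.png

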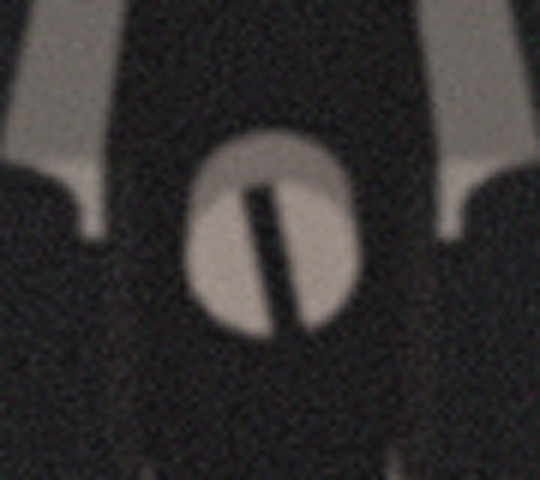

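Call:
servo_tool --targets '[0,0,-0.08,0,0.0001,0,0,0,0,-0.08,0.0001,0.0001,0,0,0,0,-0.08,0,0.0001,0,0,0,0,-0.08,0.0001,0.0001,0,0,0,0,0,0,0,0,0]'

```text
time: 13.22
eef_pos: [0.4767, -0.0123, 0.1205]
orientation: [[0.865, -0.502, -0.001], [-0.502, -0.865, 0.0], [-0.001, 0.0, -1.0]]
ft_force: [0.2, -1.1, -3.0]
opening: 0.0132
```

```bash
python3 look.py w12
```

```text
13.2167 [ 0.47665275 -0.01234563  0.12054793] yaw -0.5262703763712041 [ 0.16911723 -1.05552054 -2.96526737] [-0.20140418  0.04404378  0.03986754] q6 1.910410140921302
```

View pics/w12c.png

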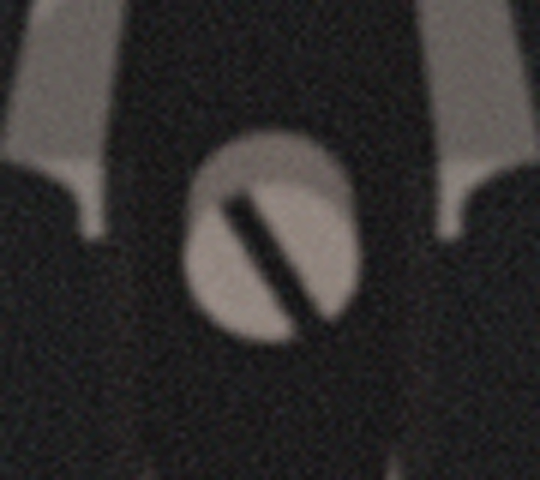

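Call:
servo_tool --targets '[0,0,-0.08,0.0001,0.0001,-0.0001,0,0,0,-0.08,0.0001,0.0001,0,0,0,0,-0.08,0.0001,0.0001,-0.0001,0,0,0,-0.08,0.0001,0,0,0,0,0,-0.08,0.0001,0.0001,-0.0001,0]'

```text
time: 13.68
eef_pos: [0.4767, -0.012, 0.1201]
orientation: [[0.601, -0.799, -0.002], [-0.799, -0.601, 0.0], [-0.001, 0.001, -1.0]]
ft_force: [-1.6, -2.1, -3.8]
opening: 0.0134
```

Call:
servo_tool --targets '[0,0,-0.08,0.0001,0,-0.0001,0,0,0,-0.08,0.0001,0,0,0,0,0,-0.08,0.0001,0,-0.0001,0,0,0,-0.08,0.0001,0,0,0,0,0,-0.08,0.0001,0,-0.0001,0]'

```text
time: 14.1
eef_pos: [0.4769, -0.0117, 0.1197]
orientation: [[0.242, -0.97, -0.003], [-0.97, -0.242, 0.001], [-0.001, 0.002, -1.0]]
ft_force: [-1.6, -0.0, -4.3]
opening: 0.0133
```

Call:
servo_tool --targets '[0,0,-0.08,0,0,0,0,0,0,0,0,0,0,0]'

```text
time: 14.27
eef_pos: [0.4769, -0.0117, 0.1197]
orientation: [[0.164, -0.986, -0.002], [-0.986, -0.164, 0.001], [-0.001, 0.002, -1.0]]
ft_force: [-2.6, -0.1, -4.8]
opening: 0.0131
```

```bash
python3 look.py w13
```

```text
14.2667 [ 0.47694802 -0.01169858  0.11968347] yaw -1.406061831818454 [-2.60466574 -0.10519832 -4.84200293] [-0.12658582  0.4303788  -0.00542024] q6 2.791324303480542
```

View pics/w13.png

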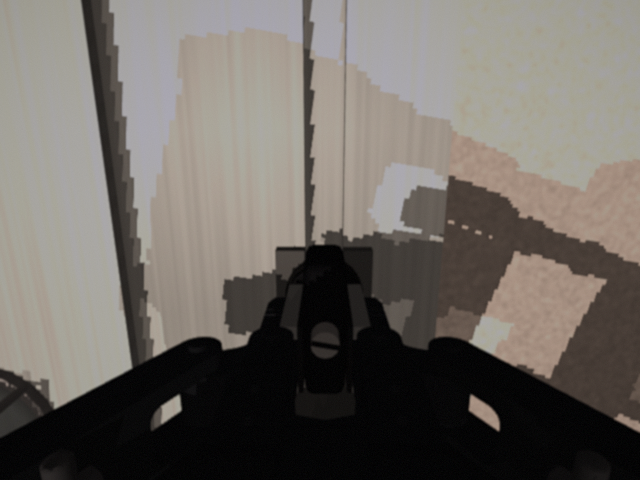

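Call:
servo_tool --targets '[0,0,0,0,0,0,40,0,0,0,0,0,0,40,0,0,0,0,0,0,40,0,0,0,0,0,0,40]'

```text
time: 14.65
eef_pos: [0.4785, -0.012, 0.1207]
orientation: [[0.163, -0.987, 0.001], [-0.987, -0.163, -0.0], [0.0, -0.001, -1.0]]
ft_force: [-0.4, 0.7, -0.8]
opening: 0.0344
```

Call:
servo_tool --targets '[0,0,0,0,0,0.01,40,0,0,0,0,0,0.014,40,0,0,0,0,0,0.014,40,0,0,0,0,0,0.007,40]'

```text
time: 14.98
eef_pos: [0.4788, -0.0121, 0.1669]
orientation: [[0.163, -0.987, 0.003], [-0.987, -0.163, -0.0], [0.001, -0.003, -1.0]]
ft_force: [0.3, -0.2, 1.0]
opening: 0.0341
```

```bash
python3 look.py w14
```

```text
14.9833 [ 0.47879917 -0.01209589  0.16692207] yaw -1.407339637110984 [ 0.2628315  -0.17405882  1.00601276] [-0.01098217 -0.04887712  0.00191689] q6 2.7925600793616017
```

View pics/w14.png

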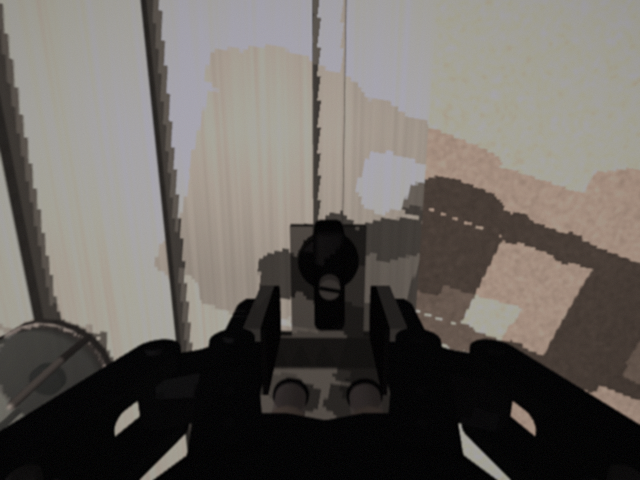

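Run:
```python
from h import *
im=cv2.imread('pics/w14.png')
cv2.imwrite('pics/w14c.png',cv2.convertScaleAbs(cv2.resize(im[215:340,270:390],None,fx=5,fy=4.8,interpolation=cv2.INTER_CUBIC),alpha=2.2,beta=20))
```

```text
(no output)
```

View pics/w14c.png

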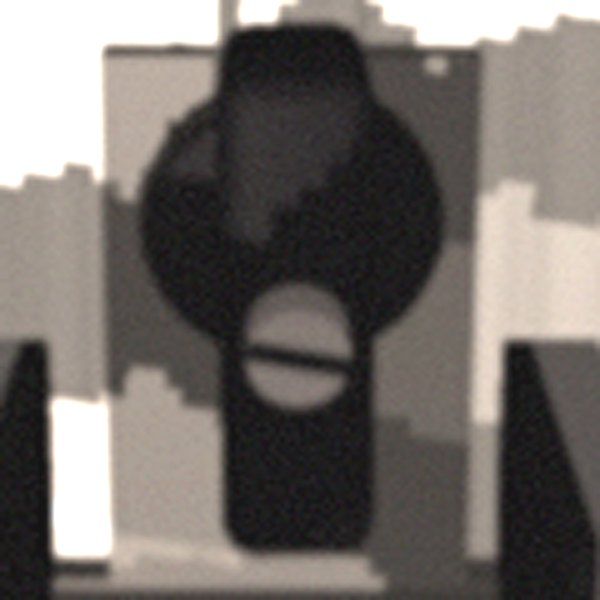

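Run:
```python
from h import *
import pickle
o=pickle.load(open('w14.pkl','rb')); C=camn(o)
g=lambda x,y:(270+x/5,215+y/4.8)
P=lambda x,y,z:ray(C,g(x,y),z)
for z in (.144,.146,.148):
    print(z,P(299,356,z), 'diam',np.linalg.norm(P(242,356,z)-P(354,356,z)))
a,b=P(245,352,.146),P(352,363,.146); print('head yaw',np.arctan2((b-a)[1],(b-a)[0]))
print('fork prong edges',P(107,300,.106),P(475,300,.106),'tips',P(120,48,.106),P(460,48,.106))
print('hub',P(141,210,.1135),P(443,210,.1135))
print('bar top edges mid',(P(225,450,.142)+P(372,450,.142))/2)
```

```text
0.144 [ 0.47637667 -0.01089568  0.144     ] diam 0.009864316389246841
0.146 [ 0.47653093 -0.01169584  0.146     ] diam 0.00974447980837803
0.148 [ 0.4766852  -0.01249599  0.148     ] diam 0.009624643227509267
head yaw -3.0910520313185894
fork prong edges [0.49493553 0.00106566 0.106     ] [ 0.4558974  -0.00542181  0.106     ] tips [ 0.49770725 -0.02783437  0.106     ] [ 0.46289306 -0.03360578  0.106     ]
hub [ 0.49273139 -0.012474    0.1135    ] [ 0.46227229 -0.01753127  0.1135    ]
bar top edges mid [ 0.47469224 -0.0007392   0.142     ]
```

Call:
servo_tool --targets '[0,0,0.12,-0.0011,0,0,40,0,0,0.12,-0.0011,0,0,40,0,0,0.12,0,0,0,40,0,0,0.12,0,0,0,40,0,0,0.12,0,0,0,40]'

```text
time: 15.45
eef_pos: [0.4755, -0.0119, 0.1647]
orientation: [[0.695, -0.719, -0.0], [-0.719, -0.695, 0.0], [-0.0, 0.0, -1.0]]
ft_force: [0.7, 0.2, -0.3]
opening: 0.0344
```

Call:
servo_tool --targets '[0,0,0.12,0,0,0,40,0,0,0.12,0,0,0,40,0,0,0.12,0,0,0,40,0,0,0.12,0,0,0,40,0,0,0.12,0,0,0,40]'

```text
time: 15.87
eef_pos: [0.4755, -0.0119, 0.1647]
orientation: [[0.98, -0.2, -0.0], [-0.2, -0.98, 0.0], [-0.0, 0.0, -1.0]]
ft_force: [0.7, -0.0, 0.4]
opening: 0.0342
```

Call:
servo_tool --targets '[0,0,0.12,0,0,0,40,0,0,0.12,0,0,0,40,0,0,0.12,0,0,0,40,0,0,0.12,0,0,0,40,0,0,0.12,0,0,0,40]'

```text
time: 16.28
eef_pos: [0.4755, -0.012, 0.1647]
orientation: [[0.922, 0.388, -0.0], [0.388, -0.922, 0.0], [-0.0, -0.0, -1.0]]
ft_force: [-0.1, 0.5, -0.6]
opening: 0.0342
```

Call:
servo_tool --targets '[0,0,0.12,0,0,0,40,0,0,0.12,0,0,0,40,0,0,0.12,0,0,0,40,0,0,0.12,0,0,0,40,0,0,0.12,0,0,0,40]'

```text
time: 16.7
eef_pos: [0.4755, -0.0119, 0.1647]
orientation: [[0.542, 0.841, -0.0], [0.841, -0.542, 0.0], [-0.0, -0.0, -1.0]]
ft_force: [-0.5, 0.6, 0.0]
opening: 0.034
```

Call:
servo_tool --targets '[0,0,0.12,0,0,0,40,0,0,0.12,0,0,0,40,0,0,0.12,0,0,0,40,0,0,0.12,0,0,0,40,0,0,0.12,0,0,0,40]'

```text
time: 17.12
eef_pos: [0.4755, -0.012, 0.1647]
orientation: [[-0.027, 1.0, -0.0], [1.0, 0.027, 0.0], [0.0, -0.0, -1.0]]
ft_force: [0.1, 1.2, -0.6]
opening: 0.034
```

Call:
servo_tool --targets '[0,0,0.12,0,0,0,40,0,0,0.02,0,0,0,40,0,0,0,0,0,0,40]'

```text
time: 17.37
eef_pos: [0.4756, -0.012, 0.1649]
orientation: [[-0.159, 0.987, -0.0], [0.987, 0.159, 0.0], [0.0, -0.0, -1.0]]
ft_force: [-0.1, 0.3, -0.1]
opening: 0.0341
```

```bash
python3 look.py w15
python3 - <<'E'
from h import *
im=cv2.imread('pics/w15.png')
cv2.imwrite('pics/w15c.png',cv2.convertScaleAbs(cv2.resize(im[200:340,260:400],None,fx=5,fy=4.2,interpolation=cv2.INTER_CUBIC),alpha=2.2,beta=20))
E
```

```text
17.3667 [ 0.47556223 -0.01195948  0.16485408] yaw 1.730089723078415 [-0.10659553  0.26075791 -0.14539778] [-0.03415401 -0.009974   -0.00080004] q6 -0.34578365106297904
```

View pics/w15c.png

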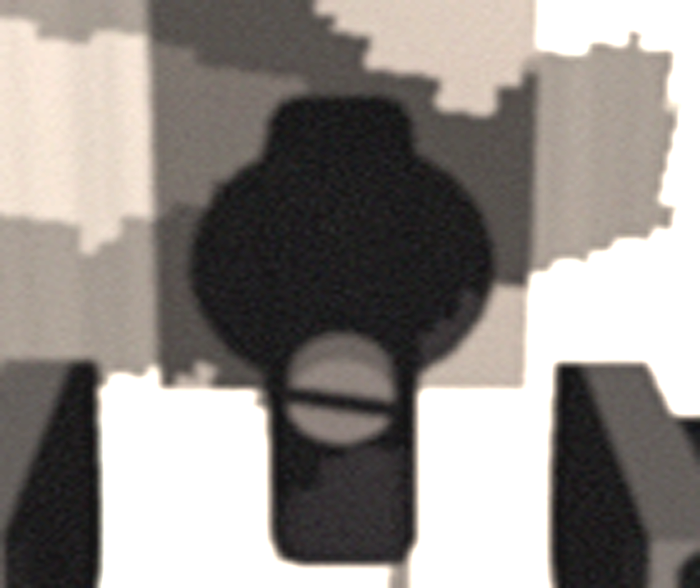

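Run:
```python
from h import *
import pickle
o=pickle.load(open('w15.pkl','rb')); C=camn(o)
g=lambda x,y:(260+x/5,200+y/4.2)
P=lambda x,y,z:ray(C,g(x,y),z)
for z in (.144,.146,.148): print(P(341,396,z))
print('bar mid',(P(272,500,.142)+P(415,500,.142))/2,'hub',(P(192,265,.113)+P(492,265,.113))/2)
print('prongs mid',(P(155,250,.106)+P(530,250,.106))/2)
```

```text
[ 0.47758883 -0.01480955  0.144     ]
[ 0.4774363  -0.01397753  0.146     ]
[ 0.47728378 -0.01314551  0.148     ]
bar mid [ 0.47989133 -0.02742147  0.142     ] hub [ 0.47730542 -0.01085144  0.113     ]
prongs mid [ 0.47747671 -0.01119502  0.106     ]
```

Call:
servo_tool --targets '[0,0,0,0.0014,-0.0008,-0.01,40,0,0,0,0,0,-0.014,40,0,0,0,0,0,-0.014,40,0,0,0,0,0,-0.008,40,0,0,0,0,0,0,40]'

```text
time: 17.83
eef_pos: [0.4758, -0.0126, 0.1171]
orientation: [[-0.159, 0.987, -0.004], [0.987, 0.159, 0.001], [0.001, -0.004, -1.0]]
ft_force: [-1.0, 0.0, 0.4]
opening: 0.0342
```

Call:
servo_tool --targets '[0,0,0,0,0,0,0,0,0,0,0,0,0,0,0,0,0,0,0,0,0,0,0,0,0,0,0,0]'

```text
time: 18.17
eef_pos: [0.4774, -0.0128, 0.1196]
orientation: [[-0.16, 0.987, 0.001], [0.987, 0.16, -0.0], [-0.0, 0.001, -1.0]]
ft_force: [0.4, -0.4, -2.3]
opening: 0.0127
```

```bash
python3 look.py w16
```

```text
18.1667 [ 0.47738446 -0.01280967  0.11958187] yaw 1.7316219793932932 [ 0.43976127 -0.38371966 -2.31993717] [-0.08530184 -0.1202082   0.01281697] q6 -0.3483631426979708
```

View pics/w16c.png

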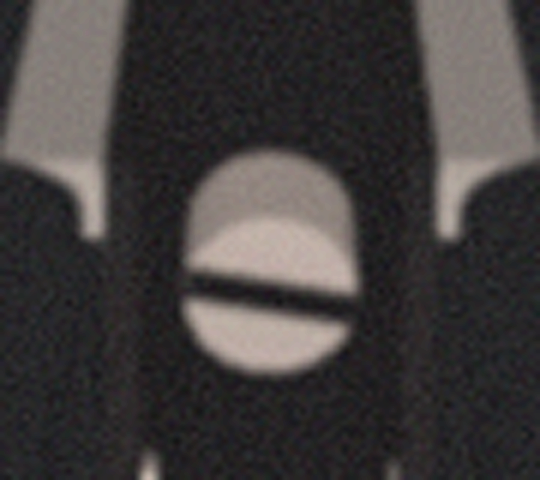

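Call:
servo_tool --targets '[0,0,-0.08,0,0,0,0,0,0,-0.08,0,0,0,0,0,0,-0.08,0,0,0,0,0,0,-0.08,0,0,0,0,0,0,-0.08,0,0,0,0]'

```text
time: 18.63
eef_pos: [0.4772, -0.0128, 0.1193]
orientation: [[0.241, 0.971, 0.0], [0.971, -0.241, -0.0], [-0.0, 0.0, -1.0]]
ft_force: [1.2, -0.4, -4.9]
opening: 0.0128
```

```bash
cat > st.py <<'E'
from cell import *; import numpy as np
o=get_obs(); R=o['orientation']; print(round(o['time'],2),np.round(o['eef_pos'],4),'yaw',round(float(np.arctan2(R[1,0],R[0,0])),3),'F',np.round(o['ft_force'],2),'M',np.round(o['moment'],3),'tau6',round(float(o['joint_efforts'][5]),3),'q6',round(float(o['q'][5]),3),round(o['opening'],4))
E
python3 st.py
```

```text
18.63 [ 0.4772 -0.0128  0.1193] yaw 1.328 F [ 1.17 -0.38 -4.89] M [-0.039 -0.15   0.032] tau6 -1.228 q6 0.056 0.0128
```

Call:
servo_tool --targets '[0,0,-0.08,0,0,-0.0002,0,0,0,-0.08,0,0,-0.0001,0,0,0,-0.08,0,0,-0.0001,0,0,0,0,0,0,0,0]'

```text
time: 18.97
eef_pos: [0.4771, -0.0128, 0.1189]
orientation: [[0.463, 0.886, 0.0], [0.886, -0.463, -0.0], [0.0, 0.0, -1.0]]
ft_force: [0.3, 0.5, -2.4]
opening: 0.0132
```

```bash
python3 st.py
```

```text
18.97 [ 0.4771 -0.0128  0.1189] yaw 1.089 F [ 0.31  0.5  -2.37] M [-0.014 -0.04  -0.028] tau6 1.115 q6 0.294 0.0132
```

Call:
servo_tool --targets '[0,0,-0.08,0,0,-0.0001,0,0,0,-0.08,0,0,-0.0001,0,0,0,-0.08,0,0,-0.0001,0,0,0,0,0,0,0,0]'

```text
time: 19.3
eef_pos: [0.4771, -0.0128, 0.1188]
orientation: [[0.659, 0.752, 0.0], [0.752, -0.659, -0.0], [0.0, 0.0, -1.0]]
ft_force: [-0.2, -0.3, 0.4]
opening: 0.0136
```

```bash
python3 st.py
```

```text
19.3 [ 0.4771 -0.0128  0.1188] yaw 0.851 F [-0.16 -0.26  0.41] M [-0.026  0.164  0.017] tau6 1.108 q6 0.532 0.0136
```

Call:
servo_tool --targets '[0,0,-0.08,0,0,0,0,0,0,-0.08,0,0,0,0]'

```text
time: 19.47
eef_pos: [0.4771, -0.0128, 0.1188]
orientation: [[0.769, 0.639, 0.0], [0.639, -0.769, -0.0], [0.0, 0.0, -1.0]]
ft_force: [-0.6, 0.1, 0.1]
opening: 0.0131
```

```bash
python3 st.py
```

```text
19.47 [ 0.4771 -0.0128  0.1188] yaw 0.693 F [-0.56  0.06  0.14] M [-0.072  0.146  0.062] tau6 -1.337 q6 0.69 0.0131
```

Call:
servo_tool --targets '[0,0,-0.08,0,0,0,0]'

```text
time: 19.55
eef_pos: [0.4771, -0.0128, 0.1188]
orientation: [[0.818, 0.575, 0.0], [0.575, -0.818, -0.0], [0.0, 0.0, -1.0]]
ft_force: [0.3, 0.5, -0.3]
opening: 0.0134
```

```bash
python3 st.py
```

```text
19.55 [ 0.4771 -0.0128  0.1188] yaw 0.613 F [ 0.27  0.47 -0.34] M [-0.023  0.104  0.104] tau6 -1.184 q6 0.771 0.0134
```

Call:
servo_tool --targets '[0,0,-0.06,0,0,0,0]'

```text
time: 19.63
eef_pos: [0.4771, -0.0127, 0.1188]
orientation: [[0.851, 0.525, 0.0], [0.525, -0.851, -0.0], [0.0, 0.0, -1.0]]
ft_force: [0.2, 0.8, -0.1]
opening: 0.0132
```

```bash
python3 st.py
```

```text
19.63 [ 0.4771 -0.0127  0.1188] yaw 0.553 F [ 0.19  0.83 -0.14] M [0.076 0.081 0.13 ] tau6 -0.584 q6 0.831 0.0132
```

Call:
servo_tool --targets '[0,0,-0.06,0,0,0,0]'

```text
time: 19.72
eef_pos: [0.4771, -0.0127, 0.1188]
orientation: [[0.881, 0.474, 0.0], [0.474, -0.881, -0.0], [0.0, 0.0, -1.0]]
ft_force: [-0.6, 0.2, -0.3]
opening: 0.0133
```

```bash
python3 st.py
```

```text
19.72 [ 0.4771 -0.0127  0.1188] yaw 0.494 F [-0.6   0.19 -0.31] M [0.043 0.191 0.126] tau6 -0.795 q6 0.89 0.0133
```

Call:
servo_tool --targets '[0,0,-0.06,0,0,0,0]'

```text
time: 19.8
eef_pos: [0.4772, -0.0127, 0.1188]
orientation: [[0.907, 0.42, 0.0], [0.42, -0.907, -0.0], [0.0, 0.0, -1.0]]
ft_force: [1.1, 0.6, -1.4]
opening: 0.0129
```

```bash
python3 st.py
```

```text
19.8 [ 0.4772 -0.0127  0.1188] yaw 0.434 F [ 1.08  0.6  -1.36] M [0.112 0.105 0.107] tau6 -0.824 q6 0.95 0.0129
```

Call:
servo_tool --targets '[0,0,-0.06,0,0,0,0]'

```text
time: 19.88
eef_pos: [0.4771, -0.0126, 0.1188]
orientation: [[0.931, 0.365, 0.0], [0.365, -0.931, -0.0], [0.0, 0.0, -1.0]]
ft_force: [0.1, 0.2, -0.9]
opening: 0.0132
```

```bash
python3 st.py
```

```text
19.88 [ 0.4771 -0.0126  0.1188] yaw 0.374 F [ 0.08  0.19 -0.94] M [0.093 0.196 0.08 ] tau6 -0.818 q6 1.01 0.0132
```

Call:
servo_tool --targets '[0,0,-0.06,0,0,0,0]'

```text
time: 19.97
eef_pos: [0.4772, -0.0126, 0.1188]
orientation: [[0.951, 0.309, 0.0], [0.309, -0.951, 0.0], [0.0, 0.0, -1.0]]
ft_force: [1.2, 0.4, -0.9]
opening: 0.0131
```

```bash
python3 look.py w17
```

```text
19.9667 [ 0.47719995 -0.01263545  0.11877116] yaw 0.3137189582219273 [ 1.22593569  0.36398984 -0.85420564] [0.14219711 0.16847221 0.13721229] q6 1.0697307052296272
```

View pics/w17c.png

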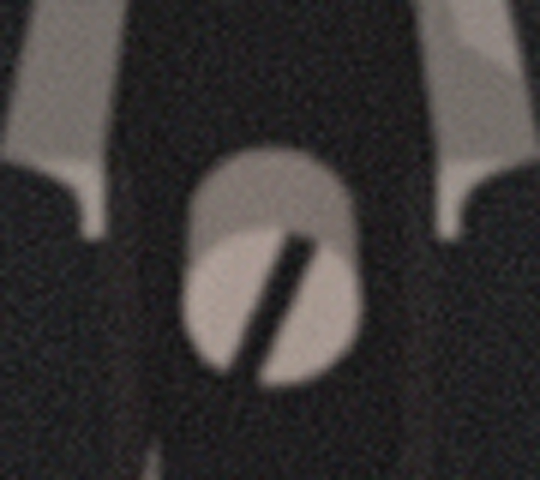

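Call:
servo_tool --targets '[0,0,-0.06,0,0,0,0]'

```text
time: 20.1
eef_pos: [0.4772, -0.0126, 0.1187]
orientation: [[0.967, 0.254, 0.0], [0.254, -0.967, 0.0], [0.0, 0.0, -1.0]]
ft_force: [1.0, 1.7, -0.5]
opening: 0.0131
```

```bash
python3 st.py
```

```text
20.1 [ 0.4772 -0.0126  0.1187] yaw 0.257 F [ 0.98  1.73 -0.48] M [0.196 0.086 0.215] tau6 -1.24 q6 1.127 0.0131
```

Call:
servo_tool --targets '[0,0,-0.06,0,0,0,0]'

```text
time: 20.18
eef_pos: [0.4772, -0.0126, 0.1187]
orientation: [[0.981, 0.193, 0.0], [0.193, -0.981, 0.0], [0.0, 0.0, -1.0]]
ft_force: [0.6, 0.1, -0.5]
opening: 0.013
```

```bash
python3 st.py
```

```text
20.18 [ 0.4772 -0.0126  0.1187] yaw 0.195 F [ 0.58  0.08 -0.5 ] M [0.216 0.154 0.152] tau6 -0.866 q6 1.189 0.013
```

Call:
servo_tool --targets '[0,0,-0.06,0,0,0,0]'

```text
time: 20.27
eef_pos: [0.4772, -0.0126, 0.1187]
orientation: [[0.991, 0.134, 0.0], [0.134, -0.991, 0.0], [0.0, -0.0, -1.0]]
ft_force: [1.4, 0.5, -2.0]
opening: 0.0131
```

```bash
python3 st.py
```

```text
20.27 [ 0.4772 -0.0126  0.1187] yaw 0.134 F [ 1.4   0.49 -2.03] M [0.273 0.117 0.184] tau6 -0.758 q6 1.249 0.0131
```

Call:
servo_tool --targets '[0,0,-0.06,0,0,0,0]'

```text
time: 20.35
eef_pos: [0.4772, -0.0126, 0.1187]
orientation: [[0.997, 0.074, 0.0], [0.074, -0.997, 0.0], [0.0, -0.0, -1.0]]
ft_force: [2.1, 1.4, -1.5]
opening: 0.0133
```

```bash
python3 st.py
```

```text
20.35 [ 0.4772 -0.0126  0.1187] yaw 0.074 F [ 2.06  1.4  -1.53] M [0.282 0.116 0.223] tau6 -0.729 q6 1.309 0.0133
```

Call:
servo_tool --targets '[0,0,-0.06,0,0,0,0]'

```text
time: 20.43
eef_pos: [0.4772, -0.0126, 0.1187]
orientation: [[1.0, 0.014, 0.0], [0.014, -1.0, 0.0], [0.0, -0.0, -1.0]]
ft_force: [1.4, 0.8, -1.8]
opening: 0.0136
```

```bash
python3 st.py
```

```text
20.43 [ 0.4772 -0.0126  0.1187] yaw 0.014 F [ 1.4   0.83 -1.85] M [0.29  0.102 0.207] tau6 -0.707 q6 1.369 0.0136
```

Call:
servo_tool --targets '[0,0,-0.06,0,0,0,0]'

```text
time: 20.52
eef_pos: [0.4772, -0.0125, 0.1187]
orientation: [[0.999, -0.045, 0.0], [-0.045, -0.999, 0.0], [0.0, -0.0, -1.0]]
ft_force: [1.3, 1.6, -1.9]
opening: 0.0132
```

```bash
python3 st.py
```

```text
20.52 [ 0.4772 -0.0125  0.1187] yaw -0.046 F [ 1.3   1.55 -1.89] M [0.33  0.133 0.28 ] tau6 -0.684 q6 1.429 0.0132
```

Call:
servo_tool --targets '[0,0,-0.05,0,0,0,0]'

```text
time: 20.6
eef_pos: [0.4773, -0.0125, 0.1187]
orientation: [[0.995, -0.095, 0.0], [-0.095, -0.995, 0.0], [0.0, -0.0, -1.0]]
ft_force: [1.8, 1.8, -2.4]
opening: 0.0133
```

```bash
python3 look.py w18
```

```text
20.6 [ 0.47726939 -0.01253049  0.11869618] yaw -0.09551674036034828 [ 1.79595708  1.81944291 -2.44525578] [0.2623903  0.16257835 0.21132267] q6 1.4790134016960204
```

View pics/w18c.png

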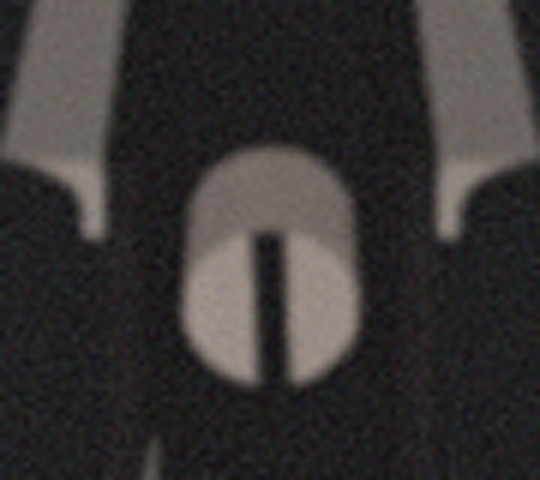

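Call:
servo_tool --targets '[0,0,-0.04,0,0,0,0]'

```text
time: 20.73
eef_pos: [0.4773, -0.0125, 0.1187]
orientation: [[0.991, -0.133, 0.0], [-0.133, -0.991, 0.0], [0.0, -0.0, -1.0]]
ft_force: [1.7, 1.5, -0.6]
opening: 0.013
```

```bash
python3 st.py
```

```text
20.73 [ 0.4773 -0.0125  0.1187] yaw -0.133 F [ 1.71  1.5  -0.6 ] M [0.304 0.171 0.258] tau6 -0.583 q6 1.516 0.013
```

Call:
servo_tool --targets '[0,0,0,0,0,0,0,0,0,0,0,0,0,0]'

```text
time: 20.9
eef_pos: [0.4773, -0.0125, 0.1187]
orientation: [[0.991, -0.134, 0.0], [-0.134, -0.991, 0.0], [0.0, -0.0, -1.0]]
ft_force: [2.0, 2.5, -1.0]
opening: 0.013
```

```bash
python3 st.py
```

```text
20.9 [ 0.4773 -0.0125  0.1187] yaw -0.134 F [ 1.98  2.5  -1.02] M [0.544 0.051 0.173] tau6 0.274 q6 1.517 0.013
```

Call:
servo_tool --targets '[0,0,0,0,0,0,40,0,0,0,0,0,0,40,0,0,0,0,0,0,40,0,0,0,0,0,0,40]'

```text
time: 21.23
eef_pos: [0.4771, -0.0129, 0.1186]
orientation: [[0.991, -0.137, 0.0], [-0.137, -0.991, -0.0], [0.0, 0.0, -1.0]]
ft_force: [-0.4, 0.9, -0.2]
opening: 0.0343
```

Call:
servo_tool --targets '[0,0,0,0,0,0.01,40,0,0,0,0,0,0.014,40,0,0,0,0,0,0.02,40,0,0,0,0,0,0.02,40,0,0,0,0,0,0,40]'

```text
time: 21.65
eef_pos: [0.479, -0.0132, 0.186]
orientation: [[0.991, -0.137, 0.006], [-0.137, -0.991, -0.001], [0.007, 0.001, -1.0]]
ft_force: [1.2, 0.0, 0.7]
opening: 0.0339
```

```bash
python3 look.py w19
python3 - <<'E'
from h import *
im=cv2.imread('pics/w19.png')
cv2.imwrite('pics/w19c.png',cv2.convertScaleAbs(cv2.resize(im[130:350,200:460],None,fx=3,fy=2.7,interpolation=cv2.INTER_CUBIC),alpha=2.2,beta=20))
E
```

```text
21.65 [ 0.4790093  -0.01321965  0.18603618] yaw -0.13774906255145028 [1.23738037 0.00691234 0.65759923] [ 0.03159323 -0.04736962  0.006269  ] q6 1.5210840450643048
```

View pics/w19c.png

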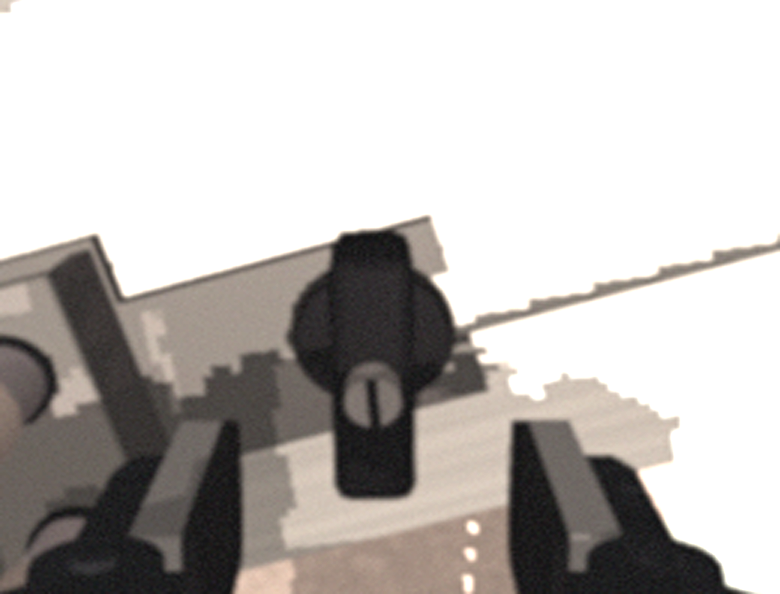

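Run:
```python
from h import *
import pickle
im=cv2.imread('pics/w19.png')
cv2.imwrite('pics/w19d.png',cv2.convertScaleAbs(cv2.resize(im[255:300,300:350],None,fx=12,fy=12,interpolation=cv2.INTER_CUBIC),alpha=2.5,beta=20))
cv2.imwrite('pics/w19e.png',cv2.resize(im[100:340,180:500],None,fx=2.4,fy=2.4,interpolation=cv2.INTER_CUBIC))
```

```text
(no output)
```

View pics/w19d.png

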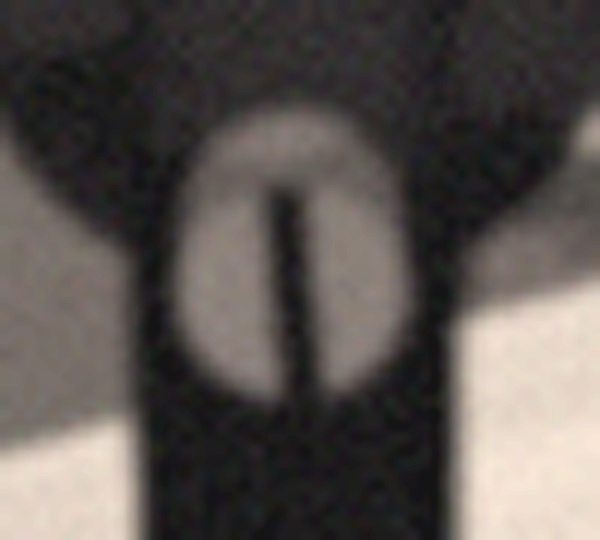

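View pics/w19e.png

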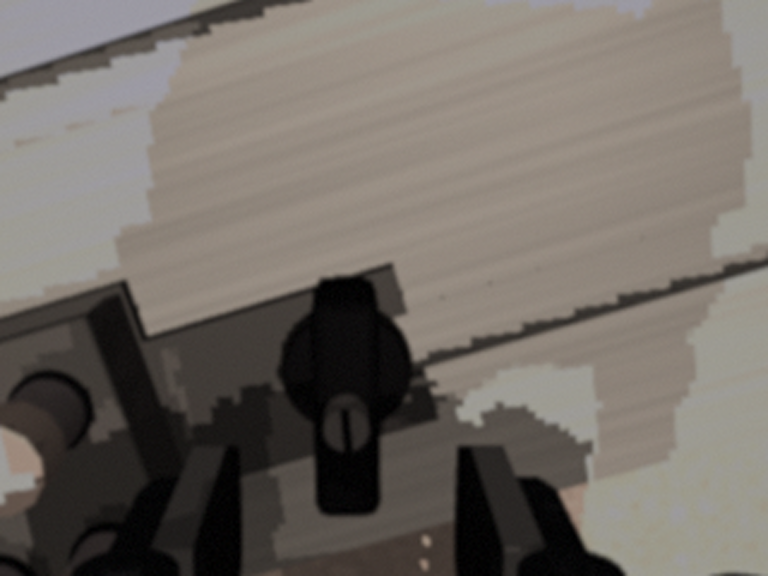

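Run:
```python
from h import *
import pickle
o=pickle.load(open('w19.pkl','rb')); C=camn(o)
g=lambda x,y:(300+x/12,255+y/12); e=lambda x,y:(180+x/2.4,100+y/2.4)
a,b=ray(C,g(284,190),.147),ray(C,g(304,385),.147); hy=np.arctan2(*(a-b)[1::-1])
def yaw(p,q,z): 
    d=ray(C,e(*p),z)-ray(C,e(*q),z); return np.arctan2(d[1],d[0])-np.pi/2
print('head',hy,'slot edge',yaw((425,360),(765,264),.1),'prong edge',yaw((150,335),(392,265),.106),'slot2',yaw((0,82),(290,0),.1))
print('stem',[ray(C,g(294,300),z) for z in (.145,.147,.149)])
o=pickle.load(open('w14.pkl','rb'))
```

```text
head -0.04136437036071382 slot edge 0.1498792518798191 prong edge 0.14880194341644004 slot2 0.12327274259461896
stem [array([ 0.47512551, -0.0126172 ,  0.145     ]), array([ 0.47586756, -0.01271992,  0.147     ]), array([ 0.47660962, -0.01282264,  0.149     ])]
```

Call:
servo_tool --targets '[0,0,0,0,-0.02,0.03,40,0,0,0,0,-0.03,0.03,40,0,0,0,0,-0.03,0.02,40,0,0,0,0,0,0,40]'

```text
time: 22.03
eef_pos: [0.4787, -0.0968, 0.2651]
orientation: [[0.99, -0.141, 0.006], [-0.141, -0.99, -0.004], [0.007, 0.004, -1.0]]
ft_force: [0.7, 0.3, -0.2]
opening: 0.0343
```

Run:
```python
from h import *
a=snapshot('scene'); b=snapshot('top'); cv2.imwrite('pics/end_scene.png',cv2.convertScaleAbs(a,alpha=1.4,beta=10)); cv2.imwrite('pics/end_top.png',b)
o=get_obs(); print(o['time'],o['eef_pos'],o['ft_force'])
```

```text
22.1333 [ 0.47683887 -0.09292536  0.26134755] [0.69993638 0.5800594  0.03427964]
```

View pics/end_scene.png

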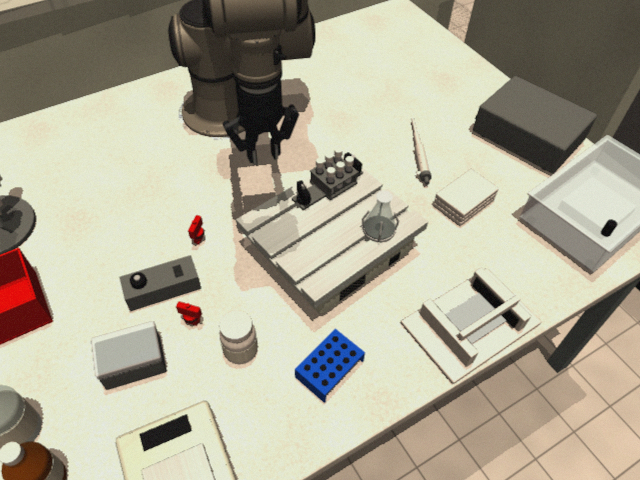

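View pics/end_top.png

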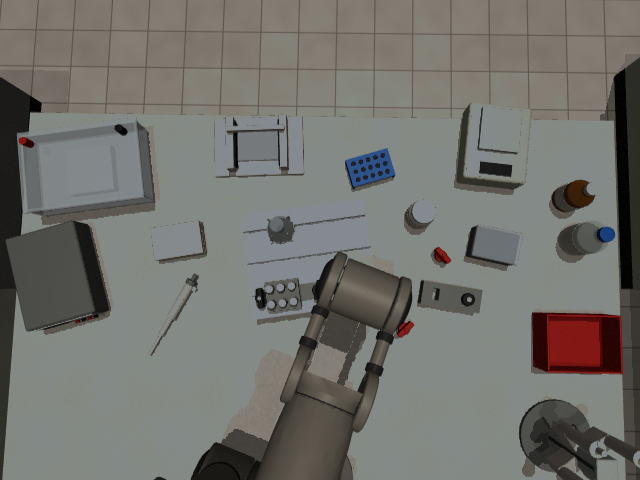

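The bolt stands upright in the fork at scene pixel (303,192). The holder's bolt pocket is empty at (178,270), and everything else is where it was. The arm is clear, so I'm handing in.

```bash
python3 -c "
from cell import *
print(job_done())"
```

```text
the job is handed in; nothing more can be done
None
```

The T-bolt is in the fork and the knob is tight. I handed the job in after about 22 s of the 72 s; no verdict is reported.

**What I did:** I took the black wing bolt from the holder and lowered its head lengthwise into the slot about 54 mm ahead of home. I slid it along until it touched the fork's closed end at about 3.5 N. A clockwise turn stopped the head, one regrasp of the knob let me screw it down, and then I let go.

**Last checks:**
- **Clamp load:** the knob's torque while turning ended near 0.26 N m. With the thread drag taken off, that is about 22 N; the turn past contact (about 0.45 rad) suggests up to about 27 N. The torque readings scattered by about 0.03 N m, so treat the load as 20–27 N.
- **Position:** the stem is about 1 mm from home along the slot and about 1 mm or less off sideways.
- **Contact forces:** sideways and vertical force readings on the hand stayed under about 7 N. The arm stood clear at hand-in, and the bystanders look unmoved in the top and scene views.

**Weaker points:**
- **Head angle:** the head measures about 0.2 rad off square, inside the 0.35 limit but not exact. Single readings ranged from 0.1 to 0.22 rad.
- **Camera offset:** the wrist camera's reported offset shifted by about 1.4 mm with pose, so I worked with a fixed offset that I worked out myself.

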